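# Sort used spreaders into colour-coded drying pots

### The job

Used sandwich spreaders lie mixed up on the bamboo board. Stand every spreader with a coloured handle, handle end down on the pot floor, in the drying pot of its handle's colour; when all are in, press the stand's white start button fully down and let go. Leave the plain wooden spreader, the two jars and the jar lid where they are.

Things in the scene. Friction and masses are not known exactly. Their poses are not given: they have to be found in the camera images.
- cup_red: The red drying pot: open box, inside 58 (own x) x 66 (own y) x 80 mm deep, walls and floor 4 mm. Origin: centre of its inner floor; own z points along the pot to the mouth (mouth centre 80 mm along z). It leans 25 degrees, mouth turned away from the robot (stand's +x); own y is level, along the row. Fixed; pots are 80 mm apart on the stand, in any order.
- cup_yellow: The yellow drying pot: open box, inside 58 (own x) x 66 (own y) x 80 mm deep, walls and floor 4 mm. Origin: centre of its inner floor; own z points along the pot to the mouth (mouth centre 80 mm along z). It leans 25 degrees, mouth turned away from the robot (stand's +x); own y is level, along the row. Fixed; pots are 80 mm apart on the stand, in any order.
- cup_blue: The blue drying pot: open box, inside 58 (own x) x 66 (own y) x 80 mm deep, walls and floor 4 mm. Origin: centre of its inner floor; own z points along the pot to the mouth (mouth centre 80 mm along z). It leans 25 degrees, mouth turned away from the robot (stand's +x); own y is level, along the row. Fixed; pots are 80 mm apart on the stand, in any order.
- cup_green: The green drying pot: open box, inside 58 (own x) x 66 (own y) x 80 mm deep, walls and floor 4 mm. Origin: centre of its inner floor; own z points along the pot to the mouth (mouth centre 80 mm along z). It leans 25 degrees, mouth turned away from the robot (stand's +x); own y is level, along the row. Fixed; pots are 80 mm apart on the stand, in any order.
- stand: Grey base of the drying stand, 150 (x) x 410 (y) x 30 mm high, fixed. Origin: centre of its underside; +x points away from the robot. It carries the four pots and the start button; pot mouths are about 122 mm above the table.
- start (a joint): White round start button on the stand, pressed straight down: 0 released, 0.006 m fully down, spring return, about 5 N fully down.
- start_top (a point): Centre of the top face of the white start button (30 mm across). It sits at the +y end of the stand, on the side nearest the robot.
- red_1: Wooden spreader with a red handle, 135 mm long, 40 g, lying flat on the fixed bamboo board (310 x 300 x 15 mm high); may be absent. Origin: on its underside, 65 mm from the handle end. Own x runs from handle to blade tip: red handle 16 mm wide, 12 mm thick from x = -65 to +5 mm; wooden blade 22 mm wide, 6 mm thick (z = 3 to 9 mm) from x = 0 to +71 mm. Own z up as it lies.
- red_2: Wooden spreader with a red handle, 135 mm long, 40 g, lying flat on the fixed bamboo board (310 x 300 x 15 mm high); may be absent. Origin: on its underside, 65 mm from the handle end. Own x runs from handle to blade tip: red handle 16 mm wide, 12 mm thick from x = -65 to +5 mm; wooden blade 22 mm wide, 6 mm thick (z = 3 to 9 mm) from x = 0 to +71 mm. Own z up as it lies.
- yellow_1: Wooden spreader with a yellow handle, 135 mm long, 40 g, lying flat on the fixed bamboo board (310 x 300 x 15 mm high); may be absent. Origin: on its underside, 65 mm from the handle end. Own x runs from handle to blade tip: yellow handle 16 mm wide, 12 mm thick from x = -65 to +5 mm; wooden blade 22 mm wide, 6 mm thick (z = 3 to 9 mm) from x = 0 to +71 mm. Own z up as it lies.
- yellow_2: Wooden spreader with a yellow handle, 135 mm long, 40 g, lying flat on the fixed bamboo board (310 x 300 x 15 mm high); may be absent. Origin: on its underside, 65 mm from the handle end. Own x runs from handle to blade tip: yellow handle 16 mm wide, 12 mm thick from x = -65 to +5 mm; wooden blade 22 mm wide, 6 mm thick (z = 3 to 9 mm) from x = 0 to +71 mm. Own z up as it lies.
- blue_1: Wooden spreader with a blue handle, 135 mm long, 40 g, lying flat on the fixed bamboo board (310 x 300 x 15 mm high); may be absent. Origin: on its underside, 65 mm from the handle end. Own x runs from handle to blade tip: blue handle 16 mm wide, 12 mm thick from x = -65 to +5 mm; wooden blade 22 mm wide, 6 mm thick (z = 3 to 9 mm) from x = 0 to +71 mm. Own z up as it lies.
- blue_2: Wooden spreader with a blue handle, 135 mm long, 40 g, lying flat on the fixed bamboo board (310 x 300 x 15 mm high); may be absent. Origin: on its underside, 65 mm from the handle end. Own x runs from handle to blade tip: blue handle 16 mm wide, 12 mm thick from x = -65 to +5 mm; wooden blade 22 mm wide, 6 mm thick (z = 3 to 9 mm) from x = 0 to +71 mm. Own z up as it lies.
- green_1: Wooden spreader with a green handle, 135 mm long, 40 g, lying flat on the fixed bamboo board (310 x 300 x 15 mm high); may be absent. Origin: on its underside, 65 mm from the handle end. Own x runs from handle to blade tip: green handle 16 mm wide, 12 mm thick from x = -65 to +5 mm; wooden blade 22 mm wide, 6 mm thick (z = 3 to 9 mm) from x = 0 to +71 mm. Own z up as it lies.
- green_2: Wooden spreader with a green handle, 135 mm long, 40 g, lying flat on the fixed bamboo board (310 x 300 x 15 mm high); may be absent. Origin: on its underside, 65 mm from the handle end. Own x runs from handle to blade tip: green handle 16 mm wide, 12 mm thick from x = -65 to +5 mm; wooden blade 22 mm wide, 6 mm thick (z = 3 to 9 mm) from x = 0 to +71 mm. Own z up as it lies.
- plain: Bystander: dark wooden spreader of the same shape without a coloured handle, on the table between the stand and the robot. Origin on its underside.
- peanut_jar: Bystander: amber jar with yellow cap, 76 mm across, 110 mm high. Origin: centre of its underside.
- jam_jar: Bystander: red jar with red cap, 66 mm across, 90 mm high. Origin: centre of its underside.
- jar_lid: Bystander: brass-coloured jar lid, 72 mm across, 14 mm thick, lying on the table beyond the stand. Origin: centre of its underside.
Mind the look-alikes: they are no part of the job. Leave any turquoise look-alike of the yellow_2 alone. Leave any pink look-alike of the yellow_1 alone.

How it is judged:
By the outcome, as a careful person would: the job done as asked, in the order asked, and still so for the second after the job is handed in, with the robot touching nothing.
Of red_1, red_2, yellow_1, yellow_2, blue_1, blue_2, green_1, green_2 only 6 to 8 are there at a start; the rules pass over those that are not, and their reading is None.
At some moment in a run one of red_1, red_2, yellow_1, yellow_2, blue_1, blue_2, green_1, green_2 may be knocked a few centimetres aside while the robot is not near it.
It also fails if it takes over 210 s, if anything falls off the work surface, if the arm or the gripper's body presses on something with over 40 N, if the wrist force passes 120 N, or if a joint passes its speed limit or range.

### The arm

A 6-joint arm with a two-finger parallel gripper is mounted at the origin on the work surface. World frame = base frame: x ahead of the robot, y to its left, z up, the work surface at z = 0. Lengths are in m, angles in degrees, forces in N, time in s.
With the tool pointing down it reaches from about 0.25 to 0.725 m from the base axis. Payload 4 kg.
Tool frame: the origin (TCP) lies midway between the tips of the shut fingers; the grasp point (between the pads) lies bot.grip_depth behind it (bot.grip_depth is the distance from the TCP to the grasp point, in m); z points along the fingers, y is the line along which they close (so a half turn about z gives the same grasp; the last joint's range is limited). The gripper opens to 85 mm and grips with 20 to 120 N. Pads are 22 mm wide; open, the fingers measure 114 mm over their backs; the gripper's body (76 mm by 85 mm) begins 54 mm behind the grasp point. The pads swing forward as they close: fully open they stand 13 mm farther back than shut.
Start: joints at [76.031, 13.785, 0.286, 76.501, 0, 90], TCP at [0.121, 0.485, 0.231] pointing down, gripper open.
Joint ranges: [-155.79, 155.79], [-60.16, 107.12], [-62.33, 73.08], [-114, 123.19], [-81.49, 82.49], [-180, 180]. Speed limits (degrees/s): [159.86, 159.86, 180, 180, 180, 180].

### API

Orientations are given as [roll, pitch, yaw] about the fixed x, y, z axes, in that order (R = Rz(yaw) Ry(pitch) Rx(roll)).
In Python, from rig import bot gives the robot as it stands.
- The arm moves only by the shell command python3 -m jog 'ROWS' [FORCE]. ROWS is JSON, a list of rows, each an object of numbers: "tx", "ty", "tz": the shift along the tool's x, y, z in units of 1000 mm (1.0 is 1000 mm); "wx", "wy", "wz": the turn, a rotation vector about the tool's x, y, z in units of pi rad (1.0 is pi rad); "hand": the opening, from 0 (shut) to 1 (fully open). In form: [{"tx": .., "ty": .., "tz": .., "wx": .., "wy": .., "wz": .., "hand": ..}, ...]. A call has 1 to 10 rows; each row is the pose to reach, as a shift and turn from the pose commanded when the call began, along the tool's axes at that moment, turning the shorter way round; what a row does not reach only later rows make up. A row lasts 1/12 s, in which the tool goes at most 41.7 mm and 7.16 degrees, less where a joint would pass 70% of its speed; a pose out of reach is approached as far as the arm can. A call with a number of a shift or a turn outside -1 to 1 is refused whole. A call with a gripper value outside its range is refused whole. The fingers move at their own pace and stop on an object; FORCE is the grip in N (left out, the last holds). Time passes only in rows, so rows that repeat a pose let the fingers close. It gives the time, the measured TCP pose, the force, the opening and the grip force at its end, in the units of the state.
- bot.get_obs(): the state, without advancing time (a new reading comes with each control period).
- bot.read_camera(name): name is "scene" or "side" or "wrist"; returns the picture (420x560x3 uint8, red, green, blue); there is no depth.
- bot.camera_model(name): a dict with "mtx" (3x3 intrinsics, pixels), "k1" (the pictures are not rectified: a ray, as slopes to the right and down, at radius r is drawn at 1 + k1 r^2 times it, then the intrinsics apply), "R" (3x3) and "t" (3): a world point X has camera coordinates R X + t. Camera axes: x right, y down, z forward; pixel columns grow to the right and rows downward; lengths in m; the calibration is good to about 2 mm. A picture is of the moment at which its call begins: read the wrist's pose just before it. camera_model takes no time and is no camera call; for the wrist camera it gives the pose at the moment of the call.
- bot.sign_off(): hands the job in; it is judged then, once.
The state is a dict: "clock": time; "joint_pos": joint angles; "qd": joint speeds; "tau": joint torques, N m; "tool_pos": TCP position; "orientation": TCP orientation; "contact_force": force on the tool from outside, world axes, zero at the start; "moment": the same for the moment, N m; "gripper_width": finger opening in m; "gripper_force": force on a finger pad.
Only numpy, scipy, OpenCV 4.12 (cv2) and the standard library are available. Lean on these libraries where they do the work, as an engineer would, in place of code of your own. Each camera call takes 0.05 s, during which the arm holds its last target. There are 200 camera calls.

## Working session

There is one attempt and no reset: what is moved stays moved. The work goes in short steps, Python scripts to look and compute and a shell command to move; the robot and the scene stay as the last step left them, time stands still between calls to the robot, and variables do not carry over. Pictures are saved under pics/ and viewed, at most 14 in all, crops included, and the job is handed in when it is done.

```bash
ls; mkdir -p pics; python3 - <<'E'
from rig import bot
import cv2
print(bot.get_obs(), bot.grip_depth)
for n in ("scene","side","wrist"):
    m=bot.camera_model(n); print(n,m)
    cv2.imwrite(f"pics/{n}0.png",bot.read_camera(n)[:,:,::-1])
E
```

```text
pics
{'clock': 0.0, 'joint_pos': array([ 7.60315241e+01,  1.38320262e+01,  2.10805478e-01,  7.65020805e+01,
       -1.19927605e-03,  8.99989012e+01]), 'qd': array([ 0.04371084, -0.01395802, -0.01770711, -0.02910777,  0.05690641,
       -0.11953423]), 'tau': array([-3.67567791e-04, -3.72314572e+01,  2.52410048e+01,  1.70157611e-02,
        5.91618573e-05,  5.73024188e-07]), 'tool_pos': array([0.1205409 , 0.48457251, 0.23039511]), 'orientation': array([-1.79876699e+02,  1.19690868e-03,  1.66032625e+02]), 'contact_force': array([-0.1613966 ,  0.10644063, -0.18957189]), 'moment': array([-0.03611257, -0.00337548,  0.01894475]), 'gripper_force': 0.0, 'gripper_width': 0.085311188826604} 0.0187
scene {'mtx': array([[428.48992092,   0.        , 273.99422931],
       [  0.        , 428.48992092, 210.50078335],
       [  0.        ,   0.        ,   1.        ]]), 'k1': -0.004690274369636904, 'R': array([[-0.46877026,  0.88327539,  0.00888987],
       [ 0.74798274,  0.40228126, -0.52791249],
       [-0.46986834, -0.24082021, -0.84925224]]), 't': array([ 0.27845539, -0.33568382,  1.47680385])}
side {'mtx': array([[472.96738978,   0.        , 283.4207533 ],
       [  0.        , 472.96738978, 209.09972573],
       [  0.        ,   0.        ,   1.        ]]), 'k1': -0.03825820619355895, 'R': array([[ 0.92985326, -0.36727369, -0.02197599],
       [-0.22198067, -0.51236607, -0.82958158],
       [ 0.29342374,  0.77626738, -0.55795292]]), 't': array([-0.49638616,  0.17416145,  1.23185196])}
wrist {'mtx': array([[372.311666  ,   0.        , 277.96466065],
       [  0.        , 372.311666  , 211.44944096],
       [  0.        ,   0.        ,   1.        ]]), 'k1': -0.0303465876274133, 'R': array([[ 0.24140301,  0.97042321, -0.00183798],
       [ 0.92303782, -0.22902995,  0.30910592],
       [ 0.2995426 , -0.07631562, -0.95102584]]), 't': array([-0.49985825, -0.04095225,  0.3801126 ])}
```

View pics/scene0.png

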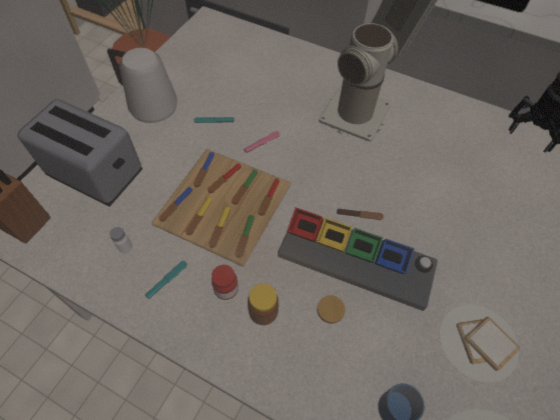

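View pics/side0.png

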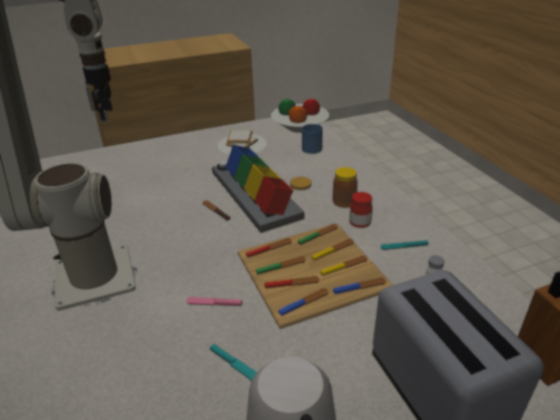

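All eight handles are on the board: blue (206,160) and (181,197), red (232,172) and (271,190), green (250,180) and (248,225), yellow (205,205) and (222,215). The look-alikes lie off the board: turquoise (213,120) and (167,280), pink (262,142). The pots run red, yellow, green, blue from (306,225) to (396,257), with the button at (425,263).

```bash
cat > h.py <<'E'
from rig import bot
import numpy as np, cv2
from scipy.spatial.transform import Rotation as Rn
HUE={'red':(174,6),'yellow':(22,33),'green':(45,80),'blue':(108,128)}
def ray(m,uv):
    p=np.atleast_2d(uv).astype(float); K=m['mtx']
    d=cv2.undistortPoints(p[:,None],K,np.array([m['k1'],0,0,0]))[:,0]
    v=np.c_[d,np.ones(len(d))]@m['R']; return -m['R'].T@m['t'],v
def cast(m,uv,z):
    c,v=ray(m,uv); return c+v*((z-c[2])/v[:,2])[:,None]
def tri(ms,uvs):
    A=np.zeros((3,3));b=np.zeros(3)
    for m,u in zip(ms,uvs):
        c,v=ray(m,u);v=v[0]/np.linalg.norm(v);P=np.eye(3)-np.outer(v,v);A+=P;b+=P@c
    return np.linalg.solve(A,b)
def proj(m,X):
    return cv2.projectPoints(np.atleast_2d(X).astype(float),cv2.Rodrigues(m['R'])[0],m['t'],m['mtx'],np.array([m['k1'],0,0,0,]))[0][:,0]
def snap(n,f=None):
    m=bot.camera_model(n); im=bot.read_camera(n)
    if f: cv2.imwrite('pics/'+f,im[:,:,::-1])
    return m,im
def mask(im,c,s=110,v=40):
    h=cv2.cvtColor(im,cv2.COLOR_RGB2HSV);a,b=HUE[c];H=h[...,0]
    k=((H>=a)|(H<=b)) if a>b else ((H>=a)&(H<=b))
    return (k&(h[...,1]>s)&(h[...,2]>v)).astype(np.uint8)
def handles(m,im,z=0.027,amin=30,s=140):
    out=[]
    for c in HUE:
        n,l,st,ce=cv2.connectedComponentsWithStats(mask(im,c,s))
        for i in range(1,n):
            if st[i,4]<amin: continue
            ys,xs=np.nonzero(l==i); P=cast(m,np.c_[xs,ys],z)[:,:2]
            q=P.mean(0); w,V=np.linalg.eigh(np.cov((P-q).T)); a=V[:,1]; t=(P-q)@a; t2=(P-q)@V[:,0]
            out.append((c,q,np.degrees(np.arctan2(a[1],a[0])),np.ptp(t),np.ptp(t2),ce[i],st[i,4]))
    return out
def state():
    o=bot.get_obs(); return o['tool_pos'],Rn.from_euler('xyz',o['orientation'],degrees=True),o
def rel(p0,R0,p,R):
    """shift (m) and turn (pi rad) in tool axes"""
    return np.round(R0.inv().apply(np.array(p)-p0),4), np.round((R0.inv()*R).as_rotvec()/np.pi,4)
E
python3 - <<'E'
from h import *
for n in('scene','side'):
    m,im=bot.camera_model(n),cv2.imread(f'pics/{n}0.png')[:,:,::-1].copy()
    for r in handles(m,im): print(n,r[0],r[1].round(3),r[2].round(0),r[3].round(3),r[4].round(3),r[5].round(0),r[6])
m=bot.camera_model('scene'); print(cast(m,[[306,225],[336,235],[366,245],[396,257]],.122),cast(m,[[425,263]],.04))
# which shapes: j1, flange
E
```

```text
scene red [ 0.432 -0.233] 167.0 0.064 0.015 [232. 171.] 84
scene red [ 0.426 -0.092] -174.0 0.066 0.013 [273. 188.] 80
scene red [0.501 0.047] 90.0 0.087 0.08 [304. 226.] 358
scene red [ 0.745 -0.074] 83.0 0.055 0.048 [222. 278.] 171
scene red [ 0.757 -0.043] 156.0 0.037 0.012 [230. 287.] 34
scene yellow [ 0.577 -0.236] -176.0 0.065 0.014 [205. 206.] 86
scene yellow [ 0.58 -0.17] -168.0 0.065 0.014 [224. 216.] 85
scene yellow [0.493 0.131] 90.0 0.081 0.072 [333. 236.] 326
scene yellow [0.746 0.045] 103.0 0.065 0.058 [262. 299.] 297
side red [0.97  0.772] 67.0 0.166 0.066 [311. 106.] 169
side red [0.555 0.14 ] 69.0 0.216 0.113 [273. 196.] 946
side red [ 0.785 -0.006] 61.0 0.118 0.061 [360. 203.] 386
side red [ 0.421 -0.102] -172.0 0.066 0.016 [258. 251.] 93
side red [ 0.425 -0.241] 167.0 0.065 0.016 [278. 283.] 119
side yellow [0.541 0.263] 58.0 0.223 0.107 [256. 179.] 490
side yellow [0.827 0.172] 59.0 0.091 0.066 [345. 174.] 229
side yellow [ 0.574 -0.178] -166.0 0.072 0.022 [322. 253.] 132
side yellow [ 0.571 -0.244] -174.0 0.069 0.022 [332. 268.] 145
side green [0.882 0.852] 48.0 0.077 0.039 [286. 103.] 43
side blue [0.512 0.424] 66.0 0.213 0.049 [234. 159.] 235
side blue [ 0.571 -0.32 ] 175.0 0.062 0.011 [346. 288.] 81
side blue [ 0.426 -0.326] -170.0 0.062 0.011 [292. 306.] 89
[[0.54832564 0.06749079 0.122     ]
 [0.53868279 0.14712745 0.122     ]
 [0.52929105 0.2246946  0.122     ]
 [0.5253337  0.30211242 0.122     ]] [[0.45826746 0.38100121 0.04      ]]
```

```bash
python3 - <<'E'
from h import *
p,R,o=state(); m=bot.camera_model('wrist')
c=-m['R'].T@m['t']; print('cam in tool',R.inv().apply(c-p), 'axis',R.inv().apply(m['R'][2]),'camx',R.inv().apply(m['R'][0]))
# target: over stand, yaw 0 (tool x ahead), down
T=Rn.from_euler('xyz',[180,0,20],degrees=True)
print(rel(p,R,[.42,.19,.38],T))
print(Rn.from_euler('xyz',o['orientation'],degrees=True).as_matrix().round(2))
E
```

```text
cam in tool [ 0.07852902  0.00083857 -0.14270851] axis [-3.09137855e-01 -1.15215365e-05  9.51017238e-01] camx [-3.96183490e-05  9.99999999e-01 -7.63387745e-07]
(array([-0.3617, -0.214 , -0.149 ]), array([-2.000e-04,  6.000e-04,  8.113e-01]))
[[-0.97  0.24 -0.  ]
 [ 0.24  0.97 -0.  ]
 [ 0.   -0.   -1.  ]]
```

```bash
python3 - <<'E'
from h import *
p,R,o=state()
print(rel(p,R,[.54,.19,.36],Rn.from_euler('xyz',[180,0,0],degrees=True)))
E
python3 -m jog '[{"tz":-0.13,"wz":0.2,"hand":0.4},{"tz":-0.13,"wz":0.2},{"tz":-0.13,"wz":0.2},{"tz":-0.13,"wz":0.2},{"tz":-0.13,"wz":0.2},{"tz":-0.13,"wz":0.2}]' 40; python3 - <<'E'
from h import *
p,R,o=state()
print(rel(p,R,[.54,.19,.36],Rn.from_euler('xyz',[180,0,0],degrees=True)),o['joint_pos'])
E
```

```text
(array([-0.4782, -0.185 , -0.1291]), array([-1.000e-04,  7.000e-04,  9.224e-01]))
(array([-0.4782, -0.185 , -0.1291]), array([-1.000e-04,  7.000e-04,  9.224e-01])) [7.60322375e+01 1.38210859e+01 2.33359371e-01 7.65021584e+01
 1.89581509e-03 8.99993687e+01]invalid input
```

```bash

python3 -m jog '[{"tx":0,"ty":0,"tz":-0.13,"wx":0,"wy":0,"wz":0.2,"hand":0.4},{"tx":0,"ty":0,"tz":-0.13,"wx":0,"wy":0,"wz":0.2,"hand":0.4},{"tx":0,"ty":0,"tz":-0.13,"wx":0,"wy":0,"wz":0.2,"hand":0.4},{"tx":0,"ty":0,"tz":-0.13,"wx":0,"wy":0,"wz":0.2,"hand":0.4},{"tx":0,"ty":0,"tz":-0.13,"wx":0,"wy":0,"wz":0.2,"hand":0.4},{"tx":0,"ty":0,"tz":-0.13,"wx":0,"wy":0,"wz":0.2,"hand":0.4}]' 40; python3 - <<'E'
from h import *
p,R,o=state()
print(rel(p,R,[.54,.19,.36],Rn.from_euler('xyz',[180,0,0],degrees=True)),o['joint_pos'])
E
```

```text
clock: 0.65
tool_pos: [0.1208, 0.4856, 0.3622]
orientation: [179.9, -0.1, 129.9]
contact_force: [-0.9, 0.1, 0.1]
gripper_width: 0.0344
gripper_force: 0.0
(array([-0.4957,  0.1319,  0.0018]), array([-1.000e-04, -8.000e-04,  7.217e-01])) [ 7.60300551e+01  1.29804144e+01  1.85090670e+01  9.54172245e+01
 -8.77363094e-04  1.26121235e+02]
```

```bash
python3 - <<'E'
from h import *
p,R,o=state()
print(rel(p,R,[.50,.19,.36],Rn.from_euler('xyz',[180,0,180],degrees=True)))
E
python3 -m jog '[{"wz":-0.278,"hand":0.4}]'
```

```text
(array([-0.47  ,  0.1012,  0.0018]), array([ 6.000e-04, -1.000e-04, -2.783e-01]))invalid input
```

```bash

python3 -m jog '[{"tx":-0.47,"ty":0.1,"tz":0,"wx":0,"wy":0,"wz":-0.278,"hand":0.4},{"tx":-0.47,"ty":0.1,"tz":0,"wx":0,"wy":0,"wz":-0.278,"hand":0.4},{"tx":-0.47,"ty":0.1,"tz":0,"wx":0,"wy":0,"wz":-0.278,"hand":0.4},{"tx":-0.47,"ty":0.1,"tz":0,"wx":0,"wy":0,"wz":-0.278,"hand":0.4},{"tx":-0.47,"ty":0.1,"tz":0,"wx":0,"wy":0,"wz":-0.278,"hand":0.4},{"tx":-0.47,"ty":0.1,"tz":0,"wx":0,"wy":0,"wz":-0.278,"hand":0.4},{"tx":-0.47,"ty":0.1,"tz":0,"wx":0,"wy":0,"wz":-0.278,"hand":0.4},{"tx":-0.47,"ty":0.1,"tz":0,"wx":0,"wy":0,"wz":-0.278,"hand":0.4},{"tx":-0.47,"ty":0.1,"tz":0,"wx":0,"wy":0,"wz":-0.278,"hand":0.4},{"tx":-0.47,"ty":0.1,"tz":0,"wx":0,"wy":0,"wz":-0.278,"hand":0.4}]' ; 
python3 -m jog '[{"tx":0,"ty":0,"tz":0,"wx":0,"wy":0,"wz":0,"hand":0.4},{"tx":0,"ty":0,"tz":0,"wx":0,"wy":0,"wz":0,"hand":0.4}]'; python3 - <<'E'
from h import *
p,R,o=state()
snap('wrist','stand.png')
print(rel(p,R,[.46,-.2,.38],Rn.from_euler('xyz',[180,0,180],degrees=True)),o['joint_pos'])
E
```

```text
clock: 1.48
tool_pos: [0.4159, 0.2547, 0.3604]
orientation: [-180.0, -0.1, -179.7]
contact_force: [0.3, 0.4, -0.1]
gripper_width: 0.034
gripper_force: 0.0
clock: 1.65
tool_pos: [0.4163, 0.2543, 0.3598]
orientation: [-179.9, -0.2, 179.9]
contact_force: [-0.3, -0.1, 0.1]
gripper_width: 0.0342
gripper_force: 0.0
(array([-0.0442, -0.4543, -0.0196]), array([-0.0005, -0.0009, -0.0004])) [3.14165896e+01 1.16693865e+01 1.64981348e+01 9.50046794e+01
 8.66053924e-03 3.14863348e+01]
```

View pics/stand.png

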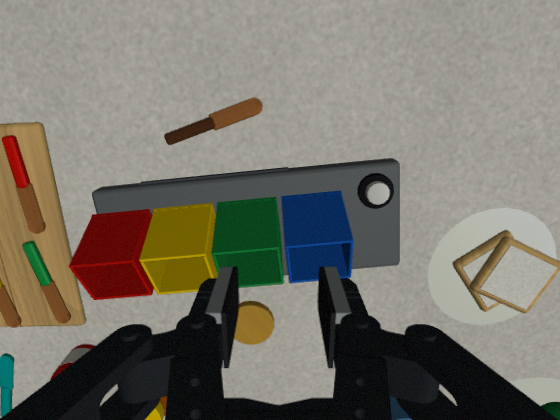

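The stand shows pots red, yellow, green and blue from left (110,255) to right (318,235), with the button at (377,193). The blades point away from the robot. I'll enlarge this to pick the rim corners.

```bash
python3 - <<'E'
import cv2
im=cv2.imread('pics/stand.png')[145:305,60:410]
g=cv2.convertScaleAbs(cv2.resize(im,None,fx=2.2857,fy=2.2857,interpolation=cv2.INTER_CUBIC),alpha=1.5,beta=10)
cv2.imwrite('pics/standc.png',g)
E
```

```text
(no output)
```

View pics/standc.png

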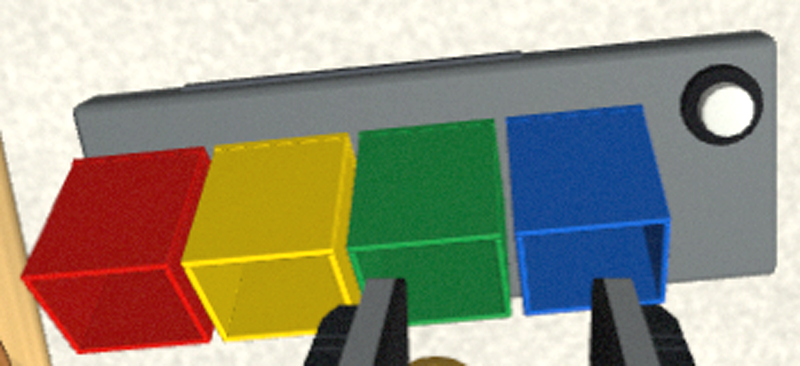

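```bash

python3 -m jog '[{"tx":-0.04,"ty":-0.45,"tz":-0.02,"wx":0,"wy":0,"wz":0,"hand":0.4},{"tx":-0.04,"ty":-0.45,"tz":-0.02,"wx":0,"wy":0,"wz":0,"hand":0.4},{"tx":-0.04,"ty":-0.45,"tz":-0.02,"wx":0,"wy":0,"wz":0,"hand":0.4},{"tx":-0.04,"ty":-0.45,"tz":-0.02,"wx":0,"wy":0,"wz":0,"hand":0.4},{"tx":-0.04,"ty":-0.45,"tz":-0.02,"wx":0,"wy":0,"wz":0,"hand":0.4},{"tx":-0.04,"ty":-0.45,"tz":-0.02,"wx":0,"wy":0,"wz":0,"hand":0.4},{"tx":-0.04,"ty":-0.45,"tz":-0.02,"wx":0,"wy":0,"wz":0,"hand":0.4},{"tx":-0.04,"ty":-0.45,"tz":-0.02,"wx":0,"wy":0,"wz":0,"hand":0.4},{"tx":-0.04,"ty":-0.45,"tz":-0.02,"wx":0,"wy":0,"wz":0,"hand":0.4},{"tx":-0.04,"ty":-0.45,"tz":-0.02,"wx":0,"wy":0,"wz":0,"hand":0.4}]' ; 
python3 -m jog '[{"tx":-0.03,"ty":-0.05,"tz":0,"wx":0,"wy":0,"wz":0,"hand":0.4},{"tx":-0.03,"ty":-0.05,"tz":0,"wx":0,"wy":0,"wz":0,"hand":0.4},{"tx":-0.03,"ty":-0.05,"tz":0,"wx":0,"wy":0,"wz":0,"hand":0.4}]'; python3 - <<'E'
from h import *
p,R,o=state()
m,im=snap('wrist','board.png'); import pickle; pickle.dump(m,open('board.pkl','wb'))
for r in handles(m,im,amin=150,s=120): print(r[0],r[1].round(4),r[2].round(1),r[3].round(3),r[4].round(3),r[5].round(0),r[6])
E
```

```text
clock: 2.53
tool_pos: [0.4523, -0.1583, 0.3799]
orientation: [180.0, 0.0, -179.7]
contact_force: [1.6, 0.5, 0.2]
gripper_width: 0.0339
gripper_force: 0.0
clock: 2.78
tool_pos: [0.4839, -0.2098, 0.3778]
orientation: [180.0, -0.1, -179.9]
contact_force: [-1.4, 0.0, -0.1]
gripper_width: 0.034
gripper_force: 0.0
red [ 0.423  -0.0936] -173.7 0.068 0.016 [368. 106.] 661
red [ 0.4278 -0.2329] 166.8 0.068 0.015 [259. 109.] 617
red [0.5453 0.1006] 58.4 0.166 0.129 [500. 198.] 6955
red [ 0.7513 -0.0369] 55.4 0.049 0.02 [388. 325.] 228
yellow [0.5269 0.1654] -159.9 0.136 0.05 [548. 185.] 1511
yellow [ 0.5736 -0.2361] -176.4 0.07 0.016 [258. 217.] 535
yellow [ 0.5774 -0.1705] -168.4 0.07 0.016 [305. 220.] 535
yellow [0.8076 0.1222] 50.0 0.085 0.025 [482. 354.] 525
green [ 0.4253 -0.1701] -179.6 0.067 0.015 [308. 107.] 630
green [ 0.5694 -0.0946] -166.3 0.07 0.015 [360. 214.] 506
blue [ 0.4275 -0.3177] -169.7 0.068 0.016 [193. 109.] 378
blue [ 0.5736 -0.3118] 173.0 0.069 0.015 [204. 217.] 281
```

View pics/board.png

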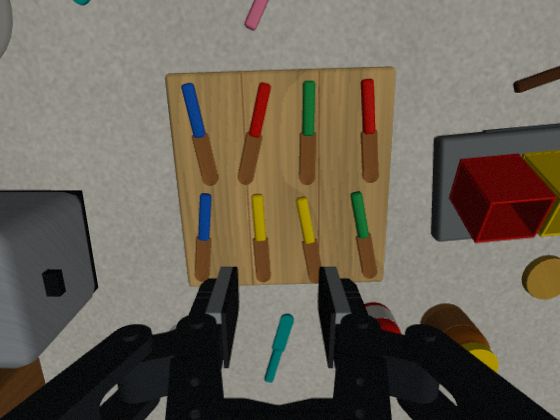

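The board picture shows all eight spreaders with handles toward the robot and blades pointing away. The near row is blue (193,109), red (259,109), green (308,107), red (368,106). The far row is blue (204,217), yellow (258,217), yellow (305,220), green (360,214). Pink (257,12) and turquoise (280,345) are off the board and stay put.

```bash
python3 - <<'E'
from h import *
p,R,o=state(); m=bot.camera_model('wrist')
Rm=R.as_matrix(); Rct=m['R']@Rm; c=R.inv().apply(-m['R'].T@m['t']-p)
p2=np.array([.4163,.2543,.3598]);R2=Rn.from_euler('xyz',[-179.9,-.2,179.9],degrees=True)
M=dict(m); M['R']=Rct@R2.as_matrix().T; M['t']=-M['R']@(p2+R2.apply(c))
f=lambda a:np.array(a)/2.2857+[60,145]
near=np.array([[22,276],[182,262],[183,264],[335,252],[348,248],[500,234],[517,230],[668,218]])
far=np.array([[80,352],[212,341],[526,314],[665,302]])
N=cast(M,f(near),.136); F=cast(M,f(far),.108)
print(N.round(4)); print(F.round(4))
nc=(N[::2]+N[1::2])/2; d=np.polyfit(nc[:,1],nc[:,0],1); print('near centres',nc.round(4),'spacing',np.linalg.norm(np.diff(nc,axis=0),axis=1).round(4),'stand yaw',-np.degrees(np.arctan(d[0])))
print('btn',cast(M,f([[727,110]]),.042), 'stand corners top z.03',cast(M,f([[75,105],[772,32],[775,272]]),.03))
E
```

```text
[[0.5186 0.0255 0.136 ]
 [0.511  0.1042 0.136 ]
 [0.5121 0.1046 0.136 ]
 [0.5057 0.1775 0.136 ]
 [0.5037 0.1837 0.136 ]
 [0.4966 0.2553 0.136 ]
 [0.4946 0.2632 0.136 ]
 [0.4886 0.3334 0.136 ]]
[[0.577  0.0314 0.108 ]
 [0.5699 0.1032 0.108 ]
 [0.5538 0.2688 0.108 ]
 [0.547  0.3406 0.108 ]]
near centres [[0.5148 0.0648 0.136 ]
 [0.5089 0.141  0.136 ]
 [0.5001 0.2195 0.136 ]
 [0.4916 0.2983 0.136 ]] spacing [0.0764 0.079  0.0793] stand yaw 5.757416033571054
btn [[0.46193077 0.38270588 0.042     ]] stand corners top z.03 [[0.46153067 0.00960654 0.03      ]
 [0.41997008 0.40776199 0.03      ]
 [0.56790666 0.42396219 0.03      ]]
```

```bash
cat > plan.py <<'E'
from h import *
import sys
y=np.radians(5.9); v=np.array([np.cos(y),np.sin(y),0]); u=np.array([-np.sin(y),np.cos(y),0]); k=np.array([0,0,1.])
s25,c25=np.sin(np.radians(25)),np.cos(np.radians(25)); b=s25*v+c25*k; e=c25*v-s25*k
ROW=np.array([.5329,.1835,.122])
def mouth(c): return ROW+u*.08*({'red':-1.5,'yellow':-.5,'green':.5,'blue':1.5}[c])
RP=Rn.from_matrix(np.c_[-b,-u,e])
def plan(c,q,yaw,g,slot,h,zt=.017,start=None):
    a=np.array([np.cos(np.radians(yaw)),np.sin(np.radians(yaw))]); t=np.array(q)+a*(.03+g)
    RG=Rn.from_euler('xyz',[180,0,yaw+180],degrees=True)
    G=np.r_[t,zt]; H=np.r_[t,.14]; L=np.r_[t,.24]
    P=lambda h: mouth(c)-.08*b+b*(h+.065+g)+e*(.018-(zt-.015))+u*slot
    p,R,o=state()
    mid=lambda A,B,f:A+(B-A)*f
    RM=R*Rn.from_rotvec((R.inv()*RG).as_rotvec()*.5); M=mid(p,H,.5); M[2]=max(M[2],.27)
    print('cur->mid',*rel(p,R,M,RM)); print('mid->hover',*rel(M,RM,H,RG)); print('grasp p',G.round(4),'r',np.hypot(*t).round(3),'down tz .123, lift tz -.223')
    RN=RG*Rn.from_rotvec((RG.inv()*RP).as_rotvec()*.5); N=mid(L,P(.17),.5); N[2]=.32
    print('lift->mid2',*rel(L,RG,N,RN)); print('mid2->pre',*rel(N,RN,P(.17),RP)); print('pre at',P(.17).round(4),RP.as_euler('xyz',degrees=True).round(1),'tx down',.17-h)
if __name__=='__main__':
    a=sys.argv; plan(a[1],[float(a[2]),float(a[3])],*[float(x) for x in a[4:8]])
E
python3 plan.py blue .5736 -.3118 -7 .035 -.018 .012
```

```text
Traceback (most recent call last):
  File "plan.py", line 7, in <module>
    RP=Rn.from_matrix(np.c_[-b,-u,e])
  File "scipy/spatial/transform/_rotation.pyx", line 1143, in scipy.spatial.transform._rotation.Rotation.from_matrix
ValueError: Non-positive determinant (left-handed or null coordinate frame) in rotation matrix 0: [[-0.42037958  0.10279254  0.90150691]
 [-0.043442   -0.99470282  0.09316168]
 [-0.90630779 -0.         -0.42261826]].
```

```bash
sed -i 's/-b,-u,e/-b,u,e/' plan.py; python3 plan.py blue .5736 -.3118 -7 .035 -.018 .012
```

```text
cur->mid [-0.0776 -0.0562  0.108 ] [ 0.0002 -0.0004  0.0198]
mid->hover [-0.0808 -0.0512  0.1299] [ 0.0002 -0.0004  0.0198]
grasp p [ 0.6381 -0.3197  0.017 ] r 0.714 down tz .123, lift tz -.223
lift->mid2 [ 0.0481  0.3036 -0.08  ] [-0.0203 -0.1798 -0.0319]
mid2->pre [0.0344 0.3059 0.0286] [-0.0203 -0.1798 -0.0319]
pre at [0.6167 0.2947 0.2874] [-180.    65.  -174.1] tx down 0.158
```

```bash

python3 -m jog '[{"tx":-0.158,"ty":-0.107,"tz":0.238,"wx":0,"wy":0,"wz":0.04,"hand":0.45},{"tx":-0.158,"ty":-0.107,"tz":0.238,"wx":0,"wy":0,"wz":0.04,"hand":0.45},{"tx":-0.158,"ty":-0.107,"tz":0.238,"wx":0,"wy":0,"wz":0.04,"hand":0.45},{"tx":-0.158,"ty":-0.107,"tz":0.238,"wx":0,"wy":0,"wz":0.04,"hand":0.45},{"tx":-0.158,"ty":-0.107,"tz":0.238,"wx":0,"wy":0,"wz":0.04,"hand":0.45},{"tx":-0.158,"ty":-0.107,"tz":0.238,"wx":0,"wy":0,"wz":0.04,"hand":0.45},{"tx":-0.158,"ty":-0.107,"tz":0.238,"wx":0,"wy":0,"wz":0.04,"hand":0.45},{"tx":-0.158,"ty":-0.107,"tz":0.238,"wx":0,"wy":0,"wz":0.04,"hand":0.45},{"tx":-0.158,"ty":-0.107,"tz":0.238,"wx":0,"wy":0,"wz":0.04,"hand":0.45},{"tx":-0.158,"ty":-0.107,"tz":0.238,"wx":0,"wy":0,"wz":0.04,"hand":0.45}]'
python3 - <<'E'
from h import *
p,R,o=state(); m,im=snap('wrist','hov.png')
for r in handles(m,im,amin=400,s=120): print(r[0],r[1].round(4),r[2].round(1),r[3].round(3),r[4].round(3),r[5].round(0),r[6])
print(p,o['orientation'],rel(p,R,[.6381,-.3197,.017],Rn.from_euler('xyz',[180,0,173],degrees=True)))
E
```

```text
clock: 3.67
tool_pos: [0.6406, -0.3128, 0.1417]
orientation: [179.9, -0.1, 173.0]
contact_force: [-0.8, 0.9, 0.9]
gripper_width: 0.0384
gripper_force: 0.0
yellow [ 0.5784 -0.173 ] -168.3 0.069 0.018 [473.  91.] 2788
yellow [ 0.5744 -0.238 ] -176.3 0.069 0.017 [376.  97.] 2621
blue [ 0.5737 -0.3132] 174.0 0.068 0.015 [264. 109.] 1332
[ 0.64059044 -0.31277186  0.1417289 ] [ 1.79941623e+02 -1.18250056e-01  1.73027122e+02] (array([ 0.0014, -0.0073,  0.1247]), array([ 0.0003, -0.0007,  0.0002]))
```

View pics/hov.png

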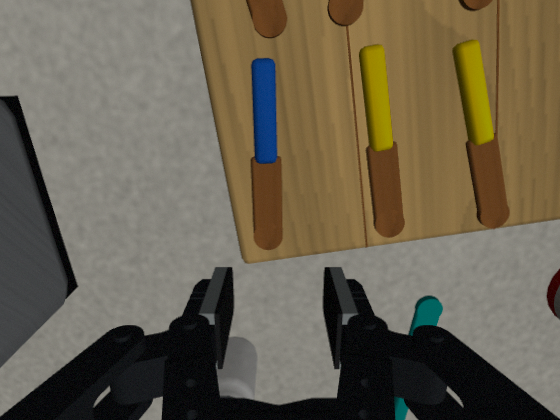

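The blue handle is at (264,109), under the near side of the gripper, with its blade to (268,245). I'll nudge sideways, go down and grip.

```bash

python3 -m jog '[{"tx":0.001,"ty":-0.008,"tz":0.04,"wx":0,"wy":0,"wz":0,"hand":0.45},{"tx":0.001,"ty":-0.008,"tz":0.08,"wx":0,"wy":0,"wz":0,"hand":0.45},{"tx":0.001,"ty":-0.008,"tz":0.11,"wx":0,"wy":0,"wz":0,"hand":0.45},{"tx":0.001,"ty":-0.008,"tz":0.123,"wx":0,"wy":0,"wz":0,"hand":0.45},{"tx":0.001,"ty":-0.008,"tz":0.123,"wx":0,"wy":0,"wz":0,"hand":0.45},{"tx":0.001,"ty":-0.008,"tz":0.123,"wx":0,"wy":0,"wz":0,"hand":0.1},{"tx":0.001,"ty":-0.008,"tz":0.123,"wx":0,"wy":0,"wz":0,"hand":0.1},{"tx":0.001,"ty":-0.008,"tz":0.123,"wx":0,"wy":0,"wz":0,"hand":0.1},{"tx":0.001,"ty":-0.008,"tz":0.123,"wx":0,"wy":0,"wz":0,"hand":0.1}]' 40
python3 -c "
from h import *
p,R,o=state(); print(p,o['orientation'],o['contact_force'],o['gripper_width'],o['gripper_force'])"
```

```text
clock: 4.47
tool_pos: [0.641, -0.3237, 0.0224]
orientation: [-179.9, 0.3, 172.9]
contact_force: [1.4, -0.3, 2.1]
gripper_width: 0.019
gripper_force: 39.4
[ 0.64099103 -0.3236887   0.02238236] [-179.89329673    0.3455035   172.8867964 ] [ 1.36172668 -0.25152197  2.0685071 ] 0.018963291180787784 39.40209967084229
```

```bash

python3 -m jog '[{"tx":0,"ty":0,"tz":-0.22,"wx":0,"wy":0,"wz":0,"hand":0.1},{"tx":0,"ty":0,"tz":-0.22,"wx":0,"wy":0,"wz":0,"hand":0.1},{"tx":0,"ty":0,"tz":-0.22,"wx":0,"wy":0,"wz":0,"hand":0.1},{"tx":0,"ty":0,"tz":-0.22,"wx":0,"wy":0,"wz":0,"hand":0.1},{"tx":0,"ty":0,"tz":-0.22,"wx":0,"wy":0,"wz":0,"hand":0.1},{"tx":0,"ty":0,"tz":-0.22,"wx":0,"wy":0,"wz":0,"hand":0.1},{"tx":0,"ty":0,"tz":-0.22,"wx":0,"wy":0,"wz":0,"hand":0.1}]'
python3 - <<'E'
from h import *
p,R,o=state(); m,im=snap('wrist','lift.png')
print(p,o['orientation'])
for z in (p[2]+.005,): 
  for r in handles(m,im,z=z,amin=1500,s=120): print(r[0],r[1].round(4),r[2].round(1),r[3].round(3),r[4].round(3),r[5].round(0),r[6], 'in tool',R.inv().apply(np.r_[r[1],z]-p).round(4))
E
```

```text
clock: 5.05
tool_pos: [0.6411, -0.3241, 0.2472]
orientation: [-179.7, 0.7, 172.9]
contact_force: [0.1, 0.6, 0.3]
gripper_width: 0.0189
gripper_force: 39.1
[ 0.64109777 -0.32408297  0.24716738] [-179.73490419    0.7381984   172.87159042]
red [ 0.6408 -0.2137] -165.9 0.035 0.018 [543. 257.] 2054 in tool [ 0.0139  0.1094 -0.0057]
blue [ 0.5735 -0.3145] 172.8 0.067 0.015 [279. 118.] 4595 in tool [ 0.0682  0.0011 -0.0059]
```

View pics/lift.png

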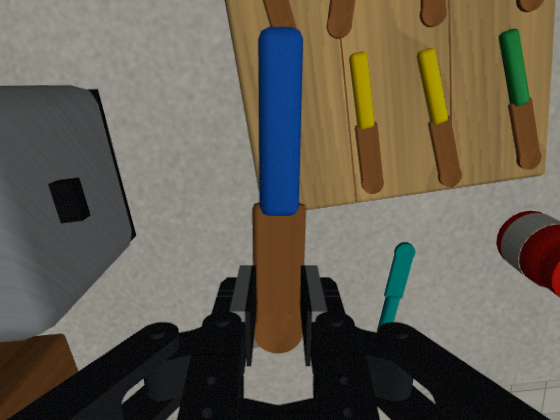

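The spreader is held firmly and squarely, with its handle at (279,118). Next I'll carry it to the blue pot.

```bash
cat > carry.py <<'E'
from plan import *
def P(c,g,slot,h,zt=.022): return mouth(c)-.08*b+b*(h+.065+g)+e*(.018-(zt-.015))+u*slot
def carry(c,g,slot,zt=.022):
    p,R,o=state(); T=P(c,g,slot,.17,zt); RN=R*Rn.from_rotvec((R.inv()*RP).as_rotvec()*.5); N=(p+T)/2; N[2]=.32
    print('to mid',*rel(p,R,N,RN)); print('mid->pre',*rel(N,RN,T,RP)); print('direct',*rel(p,R,T,RP))
if __name__=='__main__': carry(sys.argv[1],float(sys.argv[2]),float(sys.argv[3]))
E
python3 carry.py blue .038 -.018
```

```text
to mid [ 0.051   0.3047 -0.0779] [-0.021  -0.1786 -0.0319]
mid->pre [0.0344 0.3078 0.0225] [-0.021  -0.1786 -0.0319]
direct [ 0.1028  0.6097 -0.0514] [-0.042  -0.3572 -0.0638]
```

```bash

python3 -m jog '[{"tx":0.051,"ty":0.305,"tz":-0.078,"wx":-0.021,"wy":-0.179,"wz":-0.032,"hand":0.1},{"tx":0.051,"ty":0.305,"tz":-0.078,"wx":-0.021,"wy":-0.179,"wz":-0.032,"hand":0.1},{"tx":0.051,"ty":0.305,"tz":-0.078,"wx":-0.021,"wy":-0.179,"wz":-0.032,"hand":0.1},{"tx":0.051,"ty":0.305,"tz":-0.078,"wx":-0.021,"wy":-0.179,"wz":-0.032,"hand":0.1},{"tx":0.051,"ty":0.305,"tz":-0.078,"wx":-0.021,"wy":-0.179,"wz":-0.032,"hand":0.1},{"tx":0.051,"ty":0.305,"tz":-0.078,"wx":-0.021,"wy":-0.179,"wz":-0.032,"hand":0.1},{"tx":0.051,"ty":0.305,"tz":-0.078,"wx":-0.021,"wy":-0.179,"wz":-0.032,"hand":0.1},{"tx":0.051,"ty":0.305,"tz":-0.078,"wx":-0.021,"wy":-0.179,"wz":-0.032,"hand":0.1},{"tx":0.051,"ty":0.305,"tz":-0.078,"wx":-0.021,"wy":-0.179,"wz":-0.032,"hand":0.1}]'
python3 -m jog '[{"tx":0.034,"ty":0.308,"tz":0.022,"wx":-0.021,"wy":-0.179,"wz":-0.032,"hand":0.1},{"tx":0.034,"ty":0.308,"tz":0.022,"wx":-0.021,"wy":-0.179,"wz":-0.032,"hand":0.1},{"tx":0.034,"ty":0.308,"tz":0.022,"wx":-0.021,"wy":-0.179,"wz":-0.032,"hand":0.1},{"tx":0.034,"ty":0.308,"tz":0.022,"wx":-0.021,"wy":-0.179,"wz":-0.032,"hand":0.1},{"tx":0.034,"ty":0.308,"tz":0.022,"wx":-0.021,"wy":-0.179,"wz":-0.032,"hand":0.1},{"tx":0.034,"ty":0.308,"tz":0.022,"wx":-0.021,"wy":-0.179,"wz":-0.032,"hand":0.1},{"tx":0.034,"ty":0.308,"tz":0.022,"wx":-0.021,"wy":-0.179,"wz":-0.032,"hand":0.1},{"tx":0.034,"ty":0.308,"tz":0.022,"wx":-0.021,"wy":-0.179,"wz":-0.032,"hand":0.1},{"tx":0.034,"ty":0.308,"tz":0.022,"wx":-0.021,"wy":-0.179,"wz":-0.032,"hand":0.1},{"tx":0.034,"ty":0.308,"tz":0.022,"wx":-0.021,"wy":-0.179,"wz":-0.032,"hand":0.1}]'
python3 - <<'E'
from carry import *
p,R,o=state(); print(o['joint_pos'].round(1),rel(p,R,P('blue',.038,-.018,.17),RP))
m,im=snap('scene'); m2,i2=snap('side')
a=cv2.resize(im[120:300,270:470],None,fx=2.4,fy=2.4,interpolation=2);c=cv2.resize(i2[40:220,160:320],None,fx=2,fy=2.4,interpolation=2)
cv2.imwrite('pics/pre1.png',np.hstack([a,c])[:,:,::-1])
E
```

```text
clock: 5.85
tool_pos: [0.6242, -0.0091, 0.3166]
orientation: [177.5, 32.3, 178.3]
contact_force: [0.1, -0.4, -0.0]
gripper_width: 0.0186
gripper_force: 39.3
clock: 6.68
tool_pos: [0.6107, 0.2997, 0.2879]
orientation: [179.7, 64.6, -173.9]
contact_force: [1.3, 0.3, 0.5]
gripper_width: 0.0188
gripper_force: 39.4
[ 38.5   6.3 -37.1 -14.1 -28.7  15.2] (array([-0.0049, -0.0056,  0.0001]), array([ 0.0024, -0.0025,  0.0004]))
```

View pics/pre1.png

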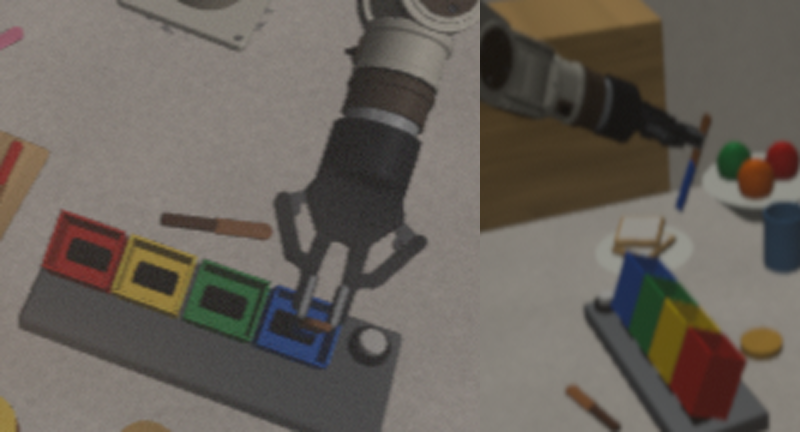

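The spreader hangs handle down above the blue pot at (310,320). I'll lower it and release.

```bash

python3 -m jog '[{"tx":0.04,"ty":-0.003,"tz":0,"wx":0,"wy":0,"wz":0,"hand":0.1},{"tx":0.08,"ty":-0.003,"tz":0,"wx":0,"wy":0,"wz":0,"hand":0.1},{"tx":0.12,"ty":-0.003,"tz":0,"wx":0,"wy":0,"wz":0,"hand":0.1},{"tx":0.145,"ty":-0.003,"tz":0,"wx":0,"wy":0,"wz":0,"hand":0.1},{"tx":0.154,"ty":-0.003,"tz":0,"wx":0,"wy":0,"wz":0,"hand":0.1},{"tx":0.154,"ty":-0.003,"tz":0,"wx":0,"wy":0,"wz":0,"hand":0.1}]'
python3 - <<'E'
from carry import *
p,R,o=state(); print(rel(p,R,P('blue',.038,-.018,.012),RP))
E
python3 -m jog '[{"tx":0,"ty":0,"tz":0,"wx":0,"wy":0,"wz":0,"hand":0.45},{"tx":0,"ty":0,"tz":0,"wx":0,"wy":0,"wz":0,"hand":0.45},{"tx":0,"ty":0,"tz":0,"wx":0,"wy":0,"wz":0,"hand":0.45},{"tx":0,"ty":0,"tz":-0.03,"wx":0,"wy":0,"wz":0,"hand":0.45},{"tx":-0.03,"ty":0,"tz":-0.07,"wx":0,"wy":0,"wz":0,"hand":0.45},{"tx":-0.07,"ty":0,"tz":-0.07,"wx":0,"wy":0,"wz":0,"hand":0.45},{"tx":-0.1,"ty":0,"tz":-0.07,"wx":0,"wy":0,"wz":0,"hand":0.45}]'
python3 - <<'E'
from h import *
m,im=snap('wrist'); m2,i2=snap('side'); m1,i1=snap('scene')
c=cv2.resize(i2[40:220,160:320],None,fx=2.3,fy=2.33,interpolation=2)
cv2.imwrite('pics/post1.png',np.hstack([cv2.resize(im,(430,420)),c[:420]])[:,:,::-1])
for r in handles(m1,i1): print(r[0],r[1].round(3),r[2].round(0),r[5].round(0),r[6])
for r in handles(m2,i2): 
  if r[0]=='blue': print('side',r[0],r[1].round(3),r[2].round(0),r[5].round(0),r[6])
E
```

```text
clock: 7.28
tool_pos: [0.5458, 0.2829, 0.1479]
orientation: [-179.9, 64.5, -174.1]
contact_force: [0.0, -1.0, 0.4]
gripper_width: 0.0186
gripper_force: 39.3
(array([-0.0018,  0.0044,  0.001 ]), array([-0.0005, -0.003 ,  0.    ]))
clock: 7.87
tool_pos: [0.5258, 0.2835, 0.2747]
orientation: [179.4, 64.8, -174.5]
contact_force: [0.7, 0.7, 0.9]
gripper_width: 0.0383
gripper_force: 0.0Traceback (most recent call last):
  File "<stdin>", line 4, in <module>
    return _nx.concatenate(arrs, 1, dtype=dtype, casting=casting)
           ~~~~~~~~~~~~~~~^^^^^^^^^^^^^^^^^^^^^^^^^^^^^^^^^^^^^^^
ValueError: all the input array dimensions except for the concatenation axis must match exactly, but along dimension 0, the array at index 0 has size 420 and the array at index 1 has size 419
```

```bash
cat > look.py <<'E'
from h import *
import sys
def board():
    m1,i1=snap('scene')
    for r in handles(m1,i1,amin=20,s=100):
        if r[1][1]<0.0 and r[1][0]<.7: print('scene',r[0],r[1].round(3),r[5].round(0),r[6])
    m2,i2=snap('side')
    for r in handles(m2,i2,amin=40,s=100):
        if r[1][1]<0.0 and .3<r[1][0]<.7: print('side',r[0],r[1].round(3),r[2].round(0),r[5].round(0),r[6])
    return i1,i2
if __name__=='__main__':
    i1,i2=board()
    if len(sys.argv)>1:
        m,im=snap('wrist'); c=cv2.resize(i2[40:220,160:320],(370,420),interpolation=2)
        cv2.imwrite('pics/'+sys.argv[1],np.hstack([cv2.resize(im,(430,420)),c])[:,:,::-1])
E
python3 look.py post1.png;  python3 plan.py green .5694 -.0946 13.7 .045 -.018 .012
```

```text
scene red [ 0.432 -0.232] [232. 171.] 92
scene red [ 0.426 -0.093] [273. 188.] 87
scene yellow [ 0.577 -0.236] [205. 206.] 83
scene yellow [ 0.58 -0.17] [224. 216.] 89
scene blue [ 0.431 -0.318] [208. 160.] 60
side red [ 0.421 -0.102] -172.0 [258. 251.] 91
side red [ 0.425 -0.241] 167.0 [278. 283.] 122
side yellow [ 0.574 -0.178] -167.0 [322. 253.] 131
side yellow [ 0.426 -0.178] 180.0 [269. 267.] 59
side yellow [ 0.571 -0.244] -175.0 [332. 268.] 147
side green [ 0.566 -0.103] -165.0 [308. 238.] 78
side green [ 0.423 -0.178] -179.0 [268. 268.] 108
side blue [ 0.425 -0.326] -168.0 [291. 306.] 120
cur->mid [-0.0162 -0.1848  0.0356] [-0.0118  0.1795 -0.0196]
mid->hover [ 0.049  -0.1846  0.1269] [-0.0118  0.1795 -0.0196]
grasp p [ 0.6423 -0.0768  0.017 ] r 0.647 down tz .123, lift tz -.223
lift->mid2 [-0.0282  0.1436 -0.08  ] [ 0.0123 -0.1803  0.0193]
mid2->pre [-0.0045  0.1456  0.0273] [ 0.0123 -0.1803  0.0193]
pre at [0.6291 0.2156 0.2965] [-180.    65.  -174.1] tx down 0.158
```

View pics/post1.png

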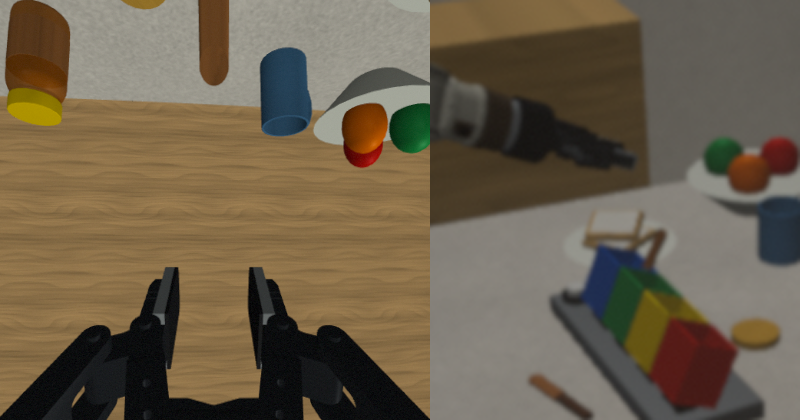

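The blue spreader stands in the blue pot, blade at (655,245), and the rest of the board is unchanged. Next is the far green one.

```bash
cat > hov.py <<'E'
from h import *
import sys
c,q,yaw,g=sys.argv[1],np.array([float(sys.argv[2]),float(sys.argv[3])]),float(sys.argv[4]),float(sys.argv[5])
p,R,o=state(); m,im=snap('wrist'); L=[r for r in handles(m,im,amin=400,s=120) if r[0]==c]
r=min(L,key=lambda r:np.linalg.norm(r[1]-q)); yw=(r[2]+90)%180-90
print('seen',r[1].round(4),round(yw,1),round(r[3],3),r[5].round(0))
a=np.radians(yw); t=r[1]+np.array([np.cos(a),np.sin(a)])*(.03+g)
print('pos',p.round(4),'to grasp',*rel(p,R,np.r_[t,.017],Rn.from_euler('xyz',[180,0,yw+180],degrees=True)))
E
python3 -m jog '[{"tx":-0.016,"ty":-0.185,"tz":0.036,"wx":-0.012,"wy":0.18,"wz":-0.02,"hand":0.45},{"tx":-0.016,"ty":-0.185,"tz":0.036,"wx":-0.012,"wy":0.18,"wz":-0.02,"hand":0.45},{"tx":-0.016,"ty":-0.185,"tz":0.036,"wx":-0.012,"wy":0.18,"wz":-0.02,"hand":0.45},{"tx":-0.016,"ty":-0.185,"tz":0.036,"wx":-0.012,"wy":0.18,"wz":-0.02,"hand":0.45},{"tx":-0.016,"ty":-0.185,"tz":0.036,"wx":-0.012,"wy":0.18,"wz":-0.02,"hand":0.45},{"tx":-0.016,"ty":-0.185,"tz":0.036,"wx":-0.012,"wy":0.18,"wz":-0.02,"hand":0.45}]'
python3 -m jog '[{"tx":0.049,"ty":-0.185,"tz":0.127,"wx":-0.012,"wy":0.18,"wz":-0.02,"hand":0.45},{"tx":0.049,"ty":-0.185,"tz":0.127,"wx":-0.012,"wy":0.18,"wz":-0.02,"hand":0.45},{"tx":0.049,"ty":-0.185,"tz":0.127,"wx":-0.012,"wy":0.18,"wz":-0.02,"hand":0.45},{"tx":0.049,"ty":-0.185,"tz":0.127,"wx":-0.012,"wy":0.18,"wz":-0.02,"hand":0.45},{"tx":0.049,"ty":-0.185,"tz":0.127,"wx":-0.012,"wy":0.18,"wz":-0.02,"hand":0.45},{"tx":0.049,"ty":-0.185,"tz":0.127,"wx":-0.012,"wy":0.18,"wz":-0.02,"hand":0.45},{"tx":0.049,"ty":-0.185,"tz":0.127,"wx":-0.012,"wy":0.18,"wz":-0.02,"hand":0.45},{"tx":0.049,"ty":-0.185,"tz":0.127,"wx":-0.012,"wy":0.18,"wz":-0.02,"hand":0.45},{"tx":0.049,"ty":-0.185,"tz":0.127,"wx":-0.012,"wy":0.18,"wz":-0.02,"hand":0.45},{"tx":0.049,"ty":-0.185,"tz":0.127,"wx":-0.012,"wy":0.18,"wz":-0.02,"hand":0.45}]'
python3 hov.py green .5694 -.0946 13.7 .045
```

```text
clock: 8.67
tool_pos: [0.589, 0.0969, 0.2723]
orientation: [-178.7, 32.2, -170.0]
contact_force: [1.3, 0.5, 2.4]
gripper_width: 0.0383
gripper_force: 0.0
clock: 9.5
tool_pos: [0.6433, -0.0752, 0.1419]
orientation: [-180.0, 0.0, -166.0]
contact_force: [0.5, -0.3, 0.6]
gripper_width: 0.0381
gripper_force: 0.0
seen [ 0.5708 -0.0937] 13.4 0.068 [277.  95.]
pos [ 0.6433 -0.0752  0.1419] to grasp [-1.000e-04 -1.200e-03  1.249e-01] [-0.0001  0.0001  0.0033]
```

```bash
cat > held.py <<'E'
from carry import *
c,slot=sys.argv[1],float(sys.argv[2])
p,R,o=state(); m,im=snap('wrist'); z=p[2]+.005
L=[r for r in handles(m,im,z=z,amin=2500,s=120) if r[0]==c]
for r in L:
    d=R.inv().apply(np.r_[r[1],z]-p); print('held',d.round(4),'yaw',r[2].round(1),o['orientation'].round(1),r[6])
    if abs(d[1])<.02: carry(c,d[0]-.03,slot); print('g',d[0]-.03)
E
python3 -m jog '[{"tx":0,"ty":-0.001,"tz":0.04,"wx":0,"wy":0,"wz":0,"hand":0.45},{"tx":0,"ty":-0.001,"tz":0.08,"wx":0,"wy":0,"wz":0,"hand":0.45},{"tx":0,"ty":-0.001,"tz":0.11,"wx":0,"wy":0,"wz":0,"hand":0.45},{"tx":0,"ty":-0.001,"tz":0.123,"wx":0,"wy":0,"wz":0,"hand":0.45},{"tx":0,"ty":-0.001,"tz":0.123,"wx":0,"wy":0,"wz":0,"hand":0.45},{"tx":0,"ty":-0.001,"tz":0.123,"wx":0,"wy":0,"wz":0,"hand":0.1},{"tx":0,"ty":-0.001,"tz":0.123,"wx":0,"wy":0,"wz":0,"hand":0.1},{"tx":0,"ty":-0.001,"tz":0.123,"wx":0,"wy":0,"wz":0,"hand":0.1},{"tx":0,"ty":-0.001,"tz":0.123,"wx":0,"wy":0,"wz":0,"hand":0.1}]' 40
python3 -m jog '[{"tx":0,"ty":0,"tz":-0.22,"wx":0,"wy":0,"wz":0,"hand":0.1},{"tx":0,"ty":0,"tz":-0.22,"wx":0,"wy":0,"wz":0,"hand":0.1},{"tx":0,"ty":0,"tz":-0.22,"wx":0,"wy":0,"wz":0,"hand":0.1},{"tx":0,"ty":0,"tz":-0.22,"wx":0,"wy":0,"wz":0,"hand":0.1},{"tx":0,"ty":0,"tz":-0.22,"wx":0,"wy":0,"wz":0,"hand":0.1},{"tx":0,"ty":0,"tz":-0.22,"wx":0,"wy":0,"wz":0,"hand":0.1},{"tx":0,"ty":0,"tz":-0.22,"wx":0,"wy":0,"wz":0,"hand":0.1}]'
python3 held.py green -.018
```

```text
clock: 10.3
tool_pos: [0.6447, -0.077, 0.0191]
orientation: [-180.0, 0.1, -166.1]
contact_force: [0.6, 1.5, 2.3]
gripper_width: 0.0206
gripper_force: 39.8
clock: 10.88
tool_pos: [0.6466, -0.0778, 0.2442]
orientation: [-179.8, 0.5, -166.1]
contact_force: [0.1, -0.1, 0.4]
gripper_width: 0.0203
gripper_force: 39.5
held [ 0.076   0.0007 -0.0057] yaw -166.3 [-179.8    0.5 -166.1] 8517
to mid [-0.0256  0.1444 -0.0798] [ 0.0123 -0.1796  0.0199]
mid->pre [-0.0034  0.1464  0.0228] [ 0.0123 -0.1796  0.0199]
direct [-0.0508  0.289  -0.0595] [ 0.0246 -0.3593  0.0398]
g 0.045977993340334464
```

```bash
cat > res.py <<'E'
from carry import *
c,g,slot,h=sys.argv[1],*map(float,sys.argv[2:5])
p,R,o=state(); print(rel(p,R,P(c,g,slot,h),RP))
E
python3 -m jog '[{"tx":-0.026,"ty":0.144,"tz":-0.08,"wx":0.012,"wy":-0.18,"wz":0.02,"hand":0.1},{"tx":-0.026,"ty":0.144,"tz":-0.08,"wx":0.012,"wy":-0.18,"wz":0.02,"hand":0.1},{"tx":-0.026,"ty":0.144,"tz":-0.08,"wx":0.012,"wy":-0.18,"wz":0.02,"hand":0.1},{"tx":-0.026,"ty":0.144,"tz":-0.08,"wx":0.012,"wy":-0.18,"wz":0.02,"hand":0.1},{"tx":-0.026,"ty":0.144,"tz":-0.08,"wx":0.012,"wy":-0.18,"wz":0.02,"hand":0.1},{"tx":-0.026,"ty":0.144,"tz":-0.08,"wx":0.012,"wy":-0.18,"wz":0.02,"hand":0.1}]'
python3 -m jog '[{"tx":-0.003,"ty":0.146,"tz":0.023,"wx":0.012,"wy":-0.18,"wz":0.02,"hand":0.1},{"tx":-0.003,"ty":0.146,"tz":0.023,"wx":0.012,"wy":-0.18,"wz":0.02,"hand":0.1},{"tx":-0.003,"ty":0.146,"tz":0.023,"wx":0.012,"wy":-0.18,"wz":0.02,"hand":0.1},{"tx":-0.003,"ty":0.146,"tz":0.023,"wx":0.012,"wy":-0.18,"wz":0.02,"hand":0.1},{"tx":-0.003,"ty":0.146,"tz":0.023,"wx":0.012,"wy":-0.18,"wz":0.02,"hand":0.1},{"tx":-0.003,"ty":0.146,"tz":0.023,"wx":0.012,"wy":-0.18,"wz":0.02,"hand":0.1},{"tx":-0.003,"ty":0.146,"tz":0.023,"wx":0.012,"wy":-0.18,"wz":0.02,"hand":0.1},{"tx":-0.003,"ty":0.146,"tz":0.023,"wx":0.012,"wy":-0.18,"wz":0.02,"hand":0.1},{"tx":-0.003,"ty":0.146,"tz":0.023,"wx":0.012,"wy":-0.18,"wz":0.02,"hand":0.1}]'
python3 res.py green .046 -.018 .17
```

```text
clock: 11.43
tool_pos: [0.6287, 0.0702, 0.3118]
orientation: [-178.8, 31.9, -169.3]
contact_force: [-1.3, -0.8, -2.4]
gripper_width: 0.0202
gripper_force: 39.5
clock: 12.18
tool_pos: [0.6258, 0.2142, 0.2962]
orientation: [179.7, 64.6, -174.5]
contact_force: [0.4, -0.4, 0.4]
gripper_width: 0.0206
gripper_force: 39.6
(array([-0.0027,  0.0011, -0.002 ]), array([ 0.0001, -0.0023, -0.0008]))
```

```bash

python3 -m jog '[{"tx":0.04,"ty":0.001,"tz":0,"wx":0,"wy":0,"wz":0,"hand":0.1},{"tx":0.08,"ty":0.001,"tz":0,"wx":0,"wy":0,"wz":0,"hand":0.1},{"tx":0.12,"ty":0.001,"tz":0,"wx":0,"wy":0,"wz":0,"hand":0.1},{"tx":0.145,"ty":0.001,"tz":0,"wx":0,"wy":0,"wz":0,"hand":0.1},{"tx":0.155,"ty":0.001,"tz":0,"wx":0,"wy":0,"wz":0,"hand":0.1},{"tx":0.155,"ty":0.001,"tz":0,"wx":0,"wy":0,"wz":0,"hand":0.1},{"tx":0.155,"ty":0.001,"tz":0,"wx":0,"wy":0,"wz":0,"hand":0.45},{"tx":0.155,"ty":0.001,"tz":0,"wx":0,"wy":0,"wz":0,"hand":0.45},{"tx":0.155,"ty":0.001,"tz":0,"wx":0,"wy":0,"wz":0,"hand":0.45}]'
python3 -m jog '[{"tx":0,"ty":0,"tz":-0.03,"wx":0,"wy":0,"wz":0,"hand":0.45},{"tx":-0.03,"ty":0,"tz":-0.07,"wx":0,"wy":0,"wz":0,"hand":0.45},{"tx":-0.07,"ty":0,"tz":-0.07,"wx":0,"wy":0,"wz":0,"hand":0.45},{"tx":-0.1,"ty":0,"tz":-0.07,"wx":0,"wy":0,"wz":0,"hand":0.45},{"tx":-0.1,"ty":0,"tz":-0.07,"wx":0,"wy":0,"wz":0,"hand":0.45}]'
python3 look.py;  python3 plan.py yellow .5774 -.1705 11.6 .045 -.018 .012
```

```text
clock: 12.93
tool_pos: [0.5605, 0.2097, 0.1587]
orientation: [179.3, 65.0, -174.8]
contact_force: [-0.2, 0.3, -0.3]
gripper_width: 0.0385
gripper_force: 0.0
clock: 13.35
tool_pos: [0.5427, 0.209, 0.2909]
orientation: [178.1, 65.9, -175.9]
contact_force: [1.4, 0.8, 2.0]
gripper_width: 0.0386
gripper_force: 0.0
scene red [ 0.431 -0.233] [232. 171.] 95
scene red [ 0.426 -0.093] [273. 188.] 87
scene yellow [ 0.578 -0.235] [205. 206.] 85
scene yellow [ 0.582 -0.17 ] [224. 216.] 91
scene blue [ 0.431 -0.318] [208. 160.] 59
side red [ 0.42  -0.102] -172.0 [258. 251.] 92
side red [ 0.426 -0.241] 167.0 [278. 283.] 121
side yellow [ 0.574 -0.178] -166.0 [322. 253.] 132
side yellow [ 0.43  -0.173] 168.0 [270. 266.] 44
side yellow [ 0.571 -0.244] -174.0 [332. 268.] 147
side green [ 0.423 -0.178] -179.0 [268. 268.] 107
side blue [ 0.425 -0.326] -168.0 [291. 306.] 120
cur->mid [-0.0056 -0.1862  0.0379] [-0.0079  0.1811 -0.0148]
mid->hover [ 0.0479 -0.1863  0.1261] [-0.0079  0.1811 -0.0148]
grasp p [ 0.6509 -0.1554  0.017 ] r 0.669 down tz .123, lift tz -.223
lift->mid2 [-0.0227  0.1441 -0.08  ] [ 0.009  -0.1804  0.0141]
mid2->pre [-0.0016  0.1454  0.0264] [ 0.009  -0.1804  0.0141]
pre at [0.6374 0.136  0.2965] [-180.    65.  -174.1] tx down 0.158
```

```bash

python3 -m jog '[{"tx":-0.006,"ty":-0.186,"tz":0.038,"wx":-0.008,"wy":0.181,"wz":-0.015,"hand":0.45},{"tx":-0.006,"ty":-0.186,"tz":0.038,"wx":-0.008,"wy":0.181,"wz":-0.015,"hand":0.45},{"tx":-0.006,"ty":-0.186,"tz":0.038,"wx":-0.008,"wy":0.181,"wz":-0.015,"hand":0.45},{"tx":-0.006,"ty":-0.186,"tz":0.038,"wx":-0.008,"wy":0.181,"wz":-0.015,"hand":0.45},{"tx":-0.006,"ty":-0.186,"tz":0.038,"wx":-0.008,"wy":0.181,"wz":-0.015,"hand":0.45},{"tx":-0.006,"ty":-0.186,"tz":0.038,"wx":-0.008,"wy":0.181,"wz":-0.015,"hand":0.45}]'
python3 -m jog '[{"tx":0.048,"ty":-0.186,"tz":0.126,"wx":-0.008,"wy":0.181,"wz":-0.015,"hand":0.45},{"tx":0.048,"ty":-0.186,"tz":0.126,"wx":-0.008,"wy":0.181,"wz":-0.015,"hand":0.45},{"tx":0.048,"ty":-0.186,"tz":0.126,"wx":-0.008,"wy":0.181,"wz":-0.015,"hand":0.45},{"tx":0.048,"ty":-0.186,"tz":0.126,"wx":-0.008,"wy":0.181,"wz":-0.015,"hand":0.45},{"tx":0.048,"ty":-0.186,"tz":0.126,"wx":-0.008,"wy":0.181,"wz":-0.015,"hand":0.45},{"tx":0.048,"ty":-0.186,"tz":0.126,"wx":-0.008,"wy":0.181,"wz":-0.015,"hand":0.45},{"tx":0.048,"ty":-0.186,"tz":0.126,"wx":-0.008,"wy":0.181,"wz":-0.015,"hand":0.45},{"tx":0.048,"ty":-0.186,"tz":0.126,"wx":-0.008,"wy":0.181,"wz":-0.015,"hand":0.45},{"tx":0.048,"ty":-0.186,"tz":0.126,"wx":-0.008,"wy":0.181,"wz":-0.015,"hand":0.45},{"tx":0.048,"ty":-0.186,"tz":0.126,"wx":-0.008,"wy":0.181,"wz":-0.015,"hand":0.45}]'
python3 hov.py yellow .5774 -.1705 11.6 .045
```

```text
clock: 13.95
tool_pos: [0.5964, 0.0209, 0.2673]
orientation: [-178.9, 32.1, -171.0]
contact_force: [1.6, -0.1, 1.7]
gripper_width: 0.0384
gripper_force: 0.0
clock: 14.78
tool_pos: [0.6487, -0.1551, 0.1382]
orientation: [-179.7, -0.3, -168.2]
contact_force: [-0.2, -0.3, 0.8]
gripper_width: 0.0383
gripper_force: 0.0
seen [ 0.5785 -0.1705] 11.4 0.069 [277. 101.]
pos [ 0.6487 -0.1551  0.1382] to grasp [-0.0037 -0.0007  0.1212] [-0.0015 -0.0016  0.002 ]
```

```bash

python3 -m jog '[{"tx":-0.003,"ty":-0.001,"tz":0.04,"wx":0,"wy":0,"wz":0,"hand":0.45},{"tx":-0.003,"ty":-0.001,"tz":0.08,"wx":0,"wy":0,"wz":0,"hand":0.45},{"tx":-0.003,"ty":-0.001,"tz":0.108,"wx":0,"wy":0,"wz":0,"hand":0.45},{"tx":-0.003,"ty":-0.001,"tz":0.12,"wx":0,"wy":0,"wz":0,"hand":0.45},{"tx":-0.003,"ty":-0.001,"tz":0.12,"wx":0,"wy":0,"wz":0,"hand":0.45},{"tx":-0.003,"ty":-0.001,"tz":0.12,"wx":0,"wy":0,"wz":0,"hand":0.1},{"tx":-0.003,"ty":-0.001,"tz":0.12,"wx":0,"wy":0,"wz":0,"hand":0.1},{"tx":-0.003,"ty":-0.001,"tz":0.12,"wx":0,"wy":0,"wz":0,"hand":0.1},{"tx":-0.003,"ty":-0.001,"tz":0.12,"wx":0,"wy":0,"wz":0,"hand":0.1}]' 40
python3 -m jog '[{"tx":0,"ty":0,"tz":-0.22,"wx":0,"wy":0,"wz":0,"hand":0.1},{"tx":0,"ty":0,"tz":-0.22,"wx":0,"wy":0,"wz":0,"hand":0.1},{"tx":0,"ty":0,"tz":-0.22,"wx":0,"wy":0,"wz":0,"hand":0.1},{"tx":0,"ty":0,"tz":-0.22,"wx":0,"wy":0,"wz":0,"hand":0.1},{"tx":0,"ty":0,"tz":-0.22,"wx":0,"wy":0,"wz":0,"hand":0.1},{"tx":0,"ty":0,"tz":-0.22,"wx":0,"wy":0,"wz":0,"hand":0.1},{"tx":0,"ty":0,"tz":-0.22,"wx":0,"wy":0,"wz":0,"hand":0.1}]'
python3 held.py yellow -.018
```

```text
clock: 15.58
tool_pos: [0.6524, -0.1568, 0.0179]
orientation: [-179.7, -0.3, -168.3]
contact_force: [1.0, 1.6, 3.3]
gripper_width: 0.0204
gripper_force: 40.7
clock: 16.17
tool_pos: [0.6551, -0.1567, 0.2427]
orientation: [-179.5, 0.2, -168.3]
contact_force: [-0.2, 0.2, 0.3]
gripper_width: 0.0203
gripper_force: 40.3
held [ 0.0755  0.001  -0.0052] yaw -168.6 [-179.5    0.2 -168.3] 8762
to mid [-0.0192  0.1445 -0.082 ] [ 0.0082 -0.1807  0.015 ]
mid->pre [-0.0002  0.1462  0.0218] [ 0.0082 -0.1807  0.015 ]
direct [-0.0387  0.2897 -0.0621] [ 0.0164 -0.3614  0.0299]
g 0.045508466854740415
held [-0.0305  0.0946 -0.0058] yaw 62.1 [-179.5    0.2 -168.3] 3396
```

```bash

python3 -m jog '[{"tx":-0.019,"ty":0.145,"tz":-0.082,"wx":0.008,"wy":-0.181,"wz":0.015,"hand":0.1},{"tx":-0.019,"ty":0.145,"tz":-0.082,"wx":0.008,"wy":-0.181,"wz":0.015,"hand":0.1},{"tx":-0.019,"ty":0.145,"tz":-0.082,"wx":0.008,"wy":-0.181,"wz":0.015,"hand":0.1},{"tx":-0.019,"ty":0.145,"tz":-0.082,"wx":0.008,"wy":-0.181,"wz":0.015,"hand":0.1},{"tx":-0.019,"ty":0.145,"tz":-0.082,"wx":0.008,"wy":-0.181,"wz":0.015,"hand":0.1},{"tx":-0.019,"ty":0.145,"tz":-0.082,"wx":0.008,"wy":-0.181,"wz":0.015,"hand":0.1}]'
python3 -m jog '[{"tx":0,"ty":0.146,"tz":0.022,"wx":0.008,"wy":-0.181,"wz":0.015,"hand":0.1},{"tx":0,"ty":0.146,"tz":0.022,"wx":0.008,"wy":-0.181,"wz":0.015,"hand":0.1},{"tx":0,"ty":0.146,"tz":0.022,"wx":0.008,"wy":-0.181,"wz":0.015,"hand":0.1},{"tx":0,"ty":0.146,"tz":0.022,"wx":0.008,"wy":-0.181,"wz":0.015,"hand":0.1},{"tx":0,"ty":0.146,"tz":0.022,"wx":0.008,"wy":-0.181,"wz":0.015,"hand":0.1},{"tx":0,"ty":0.146,"tz":0.022,"wx":0.008,"wy":-0.181,"wz":0.015,"hand":0.1},{"tx":0,"ty":0.146,"tz":0.022,"wx":0.008,"wy":-0.181,"wz":0.015,"hand":0.1},{"tx":0,"ty":0.146,"tz":0.022,"wx":0.008,"wy":-0.181,"wz":0.015,"hand":0.1},{"tx":0,"ty":0.146,"tz":0.022,"wx":0.008,"wy":-0.181,"wz":0.015,"hand":0.1}]'
python3 res.py yellow .0455 -.018 .17
```

```text
clock: 16.72
tool_pos: [0.6363, -0.0077, 0.3118]
orientation: [-179.1, 31.8, -170.6]
contact_force: [-1.4, -0.3, -2.9]
gripper_width: 0.0204
gripper_force: 40.3
clock: 17.47
tool_pos: [0.6321, 0.1356, 0.2937]
orientation: [179.7, 64.4, -174.4]
contact_force: [0.2, 0.6, 0.1]
gripper_width: 0.021
gripper_force: 40.3
(array([-0.0053, -0.0001, -0.0015]), array([ 0.0002, -0.0031, -0.0007]))
```

```bash

python3 -m jog '[{"tx":0.04,"ty":0,"tz":0,"wx":0,"wy":0,"wz":0,"hand":0.1},{"tx":0.08,"ty":0,"tz":0,"wx":0,"wy":0,"wz":0,"hand":0.1},{"tx":0.12,"ty":0,"tz":0,"wx":0,"wy":0,"wz":0,"hand":0.1},{"tx":0.145,"ty":0,"tz":0,"wx":0,"wy":0,"wz":0,"hand":0.1},{"tx":0.153,"ty":0,"tz":0,"wx":0,"wy":0,"wz":0,"hand":0.1},{"tx":0.153,"ty":0,"tz":0,"wx":0,"wy":0,"wz":0,"hand":0.1},{"tx":0.153,"ty":0,"tz":0,"wx":0,"wy":0,"wz":0,"hand":0.45},{"tx":0.153,"ty":0,"tz":0,"wx":0,"wy":0,"wz":0,"hand":0.45},{"tx":0.153,"ty":0,"tz":0,"wx":0,"wy":0,"wz":0,"hand":0.45}]'
python3 -m jog '[{"tx":0,"ty":0,"tz":-0.03,"wx":0,"wy":0,"wz":0,"hand":0.45},{"tx":-0.03,"ty":0,"tz":-0.07,"wx":0,"wy":0,"wz":0,"hand":0.45},{"tx":-0.07,"ty":0,"tz":-0.07,"wx":0,"wy":0,"wz":0,"hand":0.45},{"tx":-0.1,"ty":0,"tz":-0.07,"wx":0,"wy":0,"wz":0,"hand":0.45},{"tx":-0.1,"ty":0,"tz":-0.07,"wx":0,"wy":0,"wz":0,"hand":0.45}]'
python3 look.py p3.png;  python3 plan.py red .423 -.0936 6.3 .055 -.018 .012
```

```text
clock: 18.22
tool_pos: [0.5714, 0.1311, 0.1616]
orientation: [179.4, 64.8, -174.7]
contact_force: [-0.8, -0.1, -0.2]
gripper_width: 0.0384
gripper_force: 0.0
clock: 18.63
tool_pos: [0.5539, 0.1296, 0.2933]
orientation: [178.8, 65.8, -175.2]
contact_force: [2.3, 0.7, 1.9]
gripper_width: 0.0384
gripper_force: 0.0
scene red [ 0.432 -0.232] [232. 171.] 93
scene red [ 0.426 -0.093] [273. 188.] 85
scene yellow [ 0.576 -0.236] [205. 206.] 85
scene blue [ 0.43  -0.318] [208. 160.] 58
side red [ 0.421 -0.102] -172.0 [258. 251.] 92
side red [ 0.425 -0.241] 167.0 [278. 283.] 121
side yellow [ 0.571 -0.244] -175.0 [332. 268.] 144
side green [ 0.423 -0.178] -179.0 [268. 268.] 109
side blue [ 0.425 -0.326] -168.0 [291. 306.] 120
cur->mid [ 0.0237 -0.1036 -0.0241] [-1.0e-04  1.8e-01 -1.4e-03]
mid->hover [ 0.0968 -0.1036  0.0924] [-1.0e-04  1.8e-01 -1.4e-03]
grasp p [ 0.5075 -0.0843  0.017 ] r 0.514 down tz .123, lift tz -.223
lift->mid2 [-0.0785  0.0623 -0.08  ] [ 0.0006 -0.1806  0.001 ]
mid2->pre [-0.0583  0.0626  0.0542] [ 0.0006 -0.1806  0.001 ]
pre at [0.6498 0.0568 0.3056] [-180.    65.  -174.1] tx down 0.158
```

View pics/p3.png

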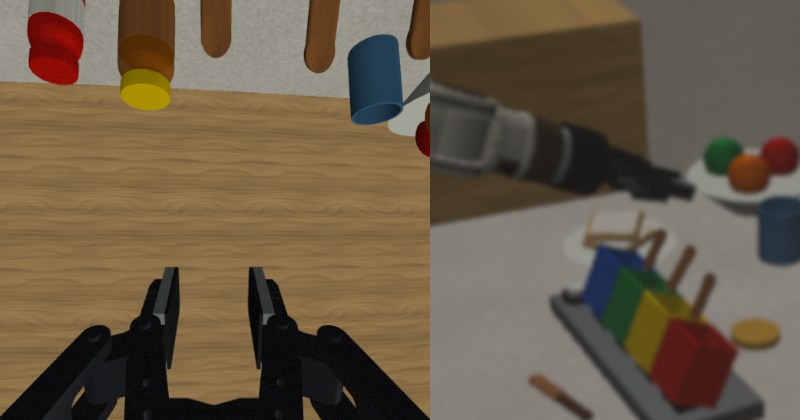

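Three blades stand in the blue, green and yellow pots at (655,250), (685,265) and (705,290). Red is next.

```bash

python3 -m jog '[{"tx":0.024,"ty":-0.104,"tz":-0.024,"wx":0,"wy":0.18,"wz":-0.001,"hand":0.45},{"tx":0.024,"ty":-0.104,"tz":-0.024,"wx":0,"wy":0.18,"wz":-0.001,"hand":0.45},{"tx":0.024,"ty":-0.104,"tz":-0.024,"wx":0,"wy":0.18,"wz":-0.001,"hand":0.45},{"tx":0.024,"ty":-0.104,"tz":-0.024,"wx":0,"wy":0.18,"wz":-0.001,"hand":0.45},{"tx":0.024,"ty":-0.104,"tz":-0.024,"wx":0,"wy":0.18,"wz":-0.001,"hand":0.45},{"tx":0.024,"ty":-0.104,"tz":-0.024,"wx":0,"wy":0.18,"wz":-0.001,"hand":0.45}]'
python3 -m jog '[{"tx":0.097,"ty":-0.104,"tz":0.092,"wx":0,"wy":0.18,"wz":-0.001,"hand":0.45},{"tx":0.097,"ty":-0.104,"tz":0.092,"wx":0,"wy":0.18,"wz":-0.001,"hand":0.45},{"tx":0.097,"ty":-0.104,"tz":0.092,"wx":0,"wy":0.18,"wz":-0.001,"hand":0.45},{"tx":0.097,"ty":-0.104,"tz":0.092,"wx":0,"wy":0.18,"wz":-0.001,"hand":0.45},{"tx":0.097,"ty":-0.104,"tz":0.092,"wx":0,"wy":0.18,"wz":-0.001,"hand":0.45},{"tx":0.097,"ty":-0.104,"tz":0.092,"wx":0,"wy":0.18,"wz":-0.001,"hand":0.45},{"tx":0.097,"ty":-0.104,"tz":0.092,"wx":0,"wy":0.18,"wz":-0.001,"hand":0.45},{"tx":0.097,"ty":-0.104,"tz":0.092,"wx":0,"wy":0.18,"wz":-0.001,"hand":0.45},{"tx":0.097,"ty":-0.104,"tz":0.092,"wx":0,"wy":0.18,"wz":-0.001,"hand":0.45}]'
python3 hov.py red .423 -.0936 6.3 .055
```

```text
clock: 19.28
tool_pos: [0.5286, 0.02, 0.2682]
orientation: [179.9, 31.9, -174.2]
contact_force: [1.0, 1.1, 0.4]
gripper_width: 0.039
gripper_force: 0.0
clock: 20.03
tool_pos: [0.506, -0.0843, 0.1392]
orientation: [-180.0, -0.1, -173.8]
contact_force: [-0.3, 0.1, 0.1]
gripper_width: 0.0384
gripper_force: 0.0
seen [ 0.4229 -0.0927] 6.0 0.068 [278.  82.]
pos [ 0.506  -0.0843  0.1392] to grasp [-0.0016  0.0004  0.1222] [-0.0001 -0.0004  0.0011]
```

```bash

python3 -m jog '[{"tx":-0.001,"ty":0,"tz":0.04,"wx":0,"wy":0,"wz":0,"hand":0.45},{"tx":-0.001,"ty":0,"tz":0.08,"wx":0,"wy":0,"wz":0,"hand":0.45},{"tx":-0.001,"ty":0,"tz":0.108,"wx":0,"wy":0,"wz":0,"hand":0.45},{"tx":-0.001,"ty":0,"tz":0.12,"wx":0,"wy":0,"wz":0,"hand":0.45},{"tx":-0.001,"ty":0,"tz":0.12,"wx":0,"wy":0,"wz":0,"hand":0.45},{"tx":-0.001,"ty":0,"tz":0.12,"wx":0,"wy":0,"wz":0,"hand":0.1},{"tx":-0.001,"ty":0,"tz":0.12,"wx":0,"wy":0,"wz":0,"hand":0.1},{"tx":-0.001,"ty":0,"tz":0.12,"wx":0,"wy":0,"wz":0,"hand":0.1},{"tx":-0.001,"ty":0,"tz":0.12,"wx":0,"wy":0,"wz":0,"hand":0.1}]' 40
python3 -m jog '[{"tx":0,"ty":0,"tz":-0.22,"wx":0,"wy":0,"wz":0,"hand":0.1},{"tx":0,"ty":0,"tz":-0.22,"wx":0,"wy":0,"wz":0,"hand":0.1},{"tx":0,"ty":0,"tz":-0.22,"wx":0,"wy":0,"wz":0,"hand":0.1},{"tx":0,"ty":0,"tz":-0.22,"wx":0,"wy":0,"wz":0,"hand":0.1},{"tx":0,"ty":0,"tz":-0.22,"wx":0,"wy":0,"wz":0,"hand":0.1},{"tx":0,"ty":0,"tz":-0.22,"wx":0,"wy":0,"wz":0,"hand":0.1},{"tx":0,"ty":0,"tz":-0.22,"wx":0,"wy":0,"wz":0,"hand":0.1}]'
python3 held.py red -.018
```

```text
clock: 20.83
tool_pos: [0.5086, -0.085, 0.0201]
orientation: [-179.9, 0.0, -173.8]
contact_force: [-0.0, 0.2, 0.7]
gripper_width: 0.0203
gripper_force: 39.2
clock: 21.42
tool_pos: [0.5109, -0.0853, 0.2444]
orientation: [-179.8, 0.5, -173.8]
contact_force: [-0.0, 0.8, -0.6]
gripper_width: 0.0202
gripper_force: 39.4
held [ 0.0805  0.0009 -0.0057] yaw -174.1 [-179.8    0.5 -173.8] 7421
to mid [-0.0744  0.0629 -0.0786] [ 0.0002 -0.1801  0.0009]
mid->pre [-0.0536  0.0632  0.0536] [ 0.0002 -0.1801  0.0009]
direct [-0.1486  0.1259 -0.0621] [ 0.0004 -0.3602  0.0017]
g 0.0505307320708339
held [ 0.0274  0.0677 -0.0054] yaw 49.0 [-179.8    0.5 -173.8] 13284
```

```bash

python3 -m jog '[{"tx":-0.077,"ty":0.063,"tz":-0.079,"wx":0,"wy":-0.18,"wz":0.001,"hand":0.1},{"tx":-0.077,"ty":0.063,"tz":-0.079,"wx":0,"wy":-0.18,"wz":0.001,"hand":0.1},{"tx":-0.077,"ty":0.063,"tz":-0.079,"wx":0,"wy":-0.18,"wz":0.001,"hand":0.1},{"tx":-0.077,"ty":0.063,"tz":-0.079,"wx":0,"wy":-0.18,"wz":0.001,"hand":0.1},{"tx":-0.077,"ty":0.063,"tz":-0.079,"wx":0,"wy":-0.18,"wz":0.001,"hand":0.1},{"tx":-0.077,"ty":0.063,"tz":-0.079,"wx":0,"wy":-0.18,"wz":0.001,"hand":0.1}]'
python3 -m jog '[{"tx":-0.055,"ty":0.063,"tz":0.054,"wx":0,"wy":-0.18,"wz":0.001,"hand":0.1},{"tx":-0.055,"ty":0.063,"tz":0.054,"wx":0,"wy":-0.18,"wz":0.001,"hand":0.1},{"tx":-0.055,"ty":0.063,"tz":0.054,"wx":0,"wy":-0.18,"wz":0.001,"hand":0.1},{"tx":-0.055,"ty":0.063,"tz":0.054,"wx":0,"wy":-0.18,"wz":0.001,"hand":0.1},{"tx":-0.055,"ty":0.063,"tz":0.054,"wx":0,"wy":-0.18,"wz":0.001,"hand":0.1},{"tx":-0.055,"ty":0.063,"tz":0.054,"wx":0,"wy":-0.18,"wz":0.001,"hand":0.1},{"tx":-0.055,"ty":0.063,"tz":0.054,"wx":0,"wy":-0.18,"wz":0.001,"hand":0.1},{"tx":-0.055,"ty":0.063,"tz":0.054,"wx":0,"wy":-0.18,"wz":0.001,"hand":0.1}]'
python3 res.py red .055 -.018 .17
```

```text
clock: 21.97
tool_pos: [0.5722, -0.0132, 0.311]
orientation: [179.8, 31.7, -174.1]
contact_force: [-0.8, 0.8, -1.3]
gripper_width: 0.0198
gripper_force: 39.4
clock: 22.63
tool_pos: [0.645, 0.0564, 0.2955]
orientation: [179.6, 64.0, -174.5]
contact_force: [-1.0, 0.4, -0.4]
gripper_width: 0.0201
gripper_force: 39.5
(array([-0.0111, -0.0001, -0.0051]), array([ 0.0003, -0.0057, -0.001 ]))
```

```bash

python3 -m jog '[{"tx":0.04,"ty":0,"tz":-0.003,"wx":0,"wy":-0.003,"wz":0,"hand":0.1},{"tx":0.08,"ty":0,"tz":-0.003,"wx":0,"wy":-0.003,"wz":0,"hand":0.1},{"tx":0.12,"ty":0,"tz":-0.003,"wx":0,"wy":-0.003,"wz":0,"hand":0.1},{"tx":0.14,"ty":0,"tz":-0.003,"wx":0,"wy":-0.003,"wz":0,"hand":0.1},{"tx":0.149,"ty":0,"tz":-0.003,"wx":0,"wy":-0.003,"wz":0,"hand":0.1},{"tx":0.149,"ty":0,"tz":-0.003,"wx":0,"wy":-0.003,"wz":0,"hand":0.1},{"tx":0.149,"ty":0,"tz":-0.003,"wx":0,"wy":-0.003,"wz":0,"hand":0.45},{"tx":0.149,"ty":0,"tz":-0.003,"wx":0,"wy":-0.003,"wz":0,"hand":0.45},{"tx":0.149,"ty":0,"tz":-0.003,"wx":0,"wy":-0.003,"wz":0,"hand":0.45}]'
python3 res.py red .055 -.018 .012
python3 -m jog '[{"tx":0,"ty":0,"tz":-0.03,"wx":0,"wy":0,"wz":0,"hand":0.45},{"tx":-0.03,"ty":0,"tz":-0.07,"wx":0,"wy":0,"wz":0,"hand":0.45},{"tx":-0.07,"ty":0,"tz":-0.07,"wx":0,"wy":0,"wz":0,"hand":0.45},{"tx":-0.1,"ty":0,"tz":-0.07,"wx":0,"wy":0,"wz":0,"hand":0.45},{"tx":-0.1,"ty":0,"tz":-0.07,"wx":0,"wy":0,"wz":0,"hand":0.45}]'
python3 look.py p4.png;  python3 plan.py blue .4275 -.3177 10.3 .052 .018 .035
```

```text
clock: 23.38
tool_pos: [0.5864, 0.0507, 0.172]
orientation: [179.6, 65.2, -174.5]
contact_force: [-0.6, -0.2, 0.4]
gripper_width: 0.0386
gripper_force: 0.0
(array([ 0.0101, -0.0004, -0.0037]), array([ 0.0004,  0.0009, -0.0009]))
clock: 23.8
tool_pos: [0.5681, 0.0483, 0.3036]
orientation: [179.6, 66.1, -174.4]
contact_force: [2.1, 0.3, 1.5]
gripper_width: 0.0384
gripper_force: 0.0
scene red [ 0.431 -0.232] [232. 171.] 95
scene yellow [ 0.577 -0.236] [205. 206.] 85
scene blue [ 0.432 -0.318] [208. 160.] 60
side red [ 0.425 -0.241] 167.0 [278. 283.] 120
side yellow [ 0.571 -0.244] -174.0 [332. 268.] 145
side green [ 0.423 -0.178] -179.0 [268. 268.] 108
side blue [ 0.425 -0.326] -168.0 [291. 306.] 121
cur->mid [ 0.0382 -0.1718 -0.0325] [-0.0065  0.1807 -0.0112]
mid->hover [ 0.1147 -0.1687  0.0829] [-0.0065  0.1807 -0.0112]
grasp p [ 0.5082 -0.303   0.017 ] r 0.592 down tz .123, lift tz -.223
lift->mid2 [-0.1118  0.302  -0.08  ] [ 0.0069 -0.1805  0.0109]
mid2->pre [-0.0771  0.3063  0.0654] [ 0.0069 -0.1805  0.0109]
pre at [0.6202 0.3313 0.3028] [-180.    65.  -174.1] tx down 0.135
```

```bash

python3 -m jog '[{"tx":0.038,"ty":-0.172,"tz":-0.032,"wx":-0.006,"wy":0.181,"wz":-0.011,"hand":0.45},{"tx":0.038,"ty":-0.172,"tz":-0.032,"wx":-0.006,"wy":0.181,"wz":-0.011,"hand":0.45},{"tx":0.038,"ty":-0.172,"tz":-0.032,"wx":-0.006,"wy":0.181,"wz":-0.011,"hand":0.45},{"tx":0.038,"ty":-0.172,"tz":-0.032,"wx":-0.006,"wy":0.181,"wz":-0.011,"hand":0.45},{"tx":0.038,"ty":-0.172,"tz":-0.032,"wx":-0.006,"wy":0.181,"wz":-0.011,"hand":0.45},{"tx":0.038,"ty":-0.172,"tz":-0.032,"wx":-0.006,"wy":0.181,"wz":-0.011,"hand":0.45}]'
python3 -m jog '[{"tx":0.115,"ty":-0.169,"tz":0.083,"wx":-0.006,"wy":0.181,"wz":-0.011,"hand":0.45},{"tx":0.115,"ty":-0.169,"tz":0.083,"wx":-0.006,"wy":0.181,"wz":-0.011,"hand":0.45},{"tx":0.115,"ty":-0.169,"tz":0.083,"wx":-0.006,"wy":0.181,"wz":-0.011,"hand":0.45},{"tx":0.115,"ty":-0.169,"tz":0.083,"wx":-0.006,"wy":0.181,"wz":-0.011,"hand":0.45},{"tx":0.115,"ty":-0.169,"tz":0.083,"wx":-0.006,"wy":0.181,"wz":-0.011,"hand":0.45},{"tx":0.115,"ty":-0.169,"tz":0.083,"wx":-0.006,"wy":0.181,"wz":-0.011,"hand":0.45},{"tx":0.115,"ty":-0.169,"tz":0.083,"wx":-0.006,"wy":0.181,"wz":-0.011,"hand":0.45},{"tx":0.115,"ty":-0.169,"tz":0.083,"wx":-0.006,"wy":0.181,"wz":-0.011,"hand":0.45},{"tx":0.115,"ty":-0.169,"tz":0.083,"wx":-0.006,"wy":0.181,"wz":-0.011,"hand":0.45},{"tx":0.115,"ty":-0.169,"tz":0.083,"wx":-0.006,"wy":0.181,"wz":-0.011,"hand":0.45}]'
python3 hov.py blue .4275 -.3177 10.3 .052
```

```text
clock: 24.45
tool_pos: [0.5349, -0.1306, 0.2671]
orientation: [-179.4, 31.9, -171.8]
contact_force: [0.8, -0.8, 0.1]
gripper_width: 0.0384
gripper_force: 0.0
clock: 25.28
tool_pos: [0.5081, -0.3027, 0.1406]
orientation: [-179.8, -0.1, -169.8]
contact_force: [-0.0, -0.1, 0.7]
gripper_width: 0.0386
gripper_force: 0.0
seen [ 0.4282 -0.3195] 10.7 0.068 [274.  85.]
pos [ 0.5081 -0.3027  0.1406] to grasp [-0.0006 -0.0013  0.1236] [-0.0011 -0.0007 -0.0028]
```

View pics/p4.png

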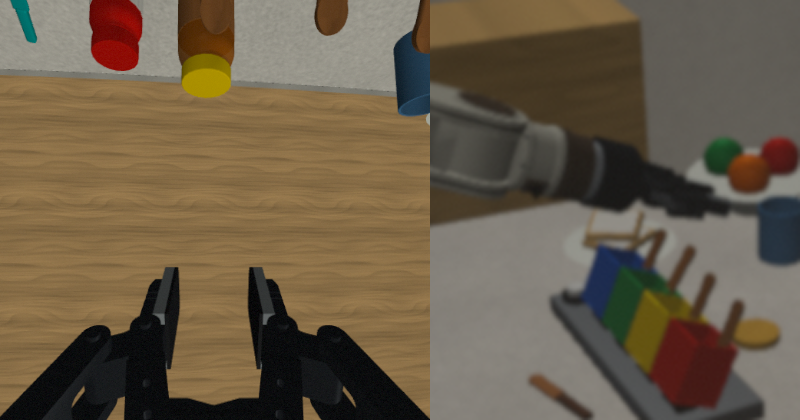

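Four blades now stand, one per pot, the red one at (735,320). I'll grip the near blue.

```bash

python3 -m jog '[{"tx":-0.001,"ty":-0.001,"tz":0.04,"wx":0,"wy":0,"wz":-0.003,"hand":0.45},{"tx":-0.001,"ty":-0.001,"tz":0.08,"wx":0,"wy":0,"wz":-0.003,"hand":0.45},{"tx":-0.001,"ty":-0.001,"tz":0.108,"wx":0,"wy":0,"wz":-0.003,"hand":0.45},{"tx":-0.001,"ty":-0.001,"tz":0.122,"wx":0,"wy":0,"wz":-0.003,"hand":0.45},{"tx":-0.001,"ty":-0.001,"tz":0.122,"wx":0,"wy":0,"wz":-0.003,"hand":0.45},{"tx":-0.001,"ty":-0.001,"tz":0.122,"wx":0,"wy":0,"wz":-0.003,"hand":0.1},{"tx":-0.001,"ty":-0.001,"tz":0.122,"wx":0,"wy":0,"wz":-0.003,"hand":0.1},{"tx":-0.001,"ty":-0.001,"tz":0.122,"wx":0,"wy":0,"wz":-0.003,"hand":0.1},{"tx":-0.001,"ty":-0.001,"tz":0.122,"wx":0,"wy":0,"wz":-0.003,"hand":0.1}]' 40
python3 -m jog '[{"tx":0,"ty":0,"tz":-0.22,"wx":0,"wy":0,"wz":0,"hand":0.1},{"tx":0,"ty":0,"tz":-0.22,"wx":0,"wy":0,"wz":0,"hand":0.1},{"tx":0,"ty":0,"tz":-0.22,"wx":0,"wy":0,"wz":0,"hand":0.1},{"tx":0,"ty":0,"tz":-0.22,"wx":0,"wy":0,"wz":0,"hand":0.1},{"tx":0,"ty":0,"tz":-0.22,"wx":0,"wy":0,"wz":0,"hand":0.1},{"tx":0,"ty":0,"tz":-0.22,"wx":0,"wy":0,"wz":0,"hand":0.1},{"tx":0,"ty":0,"tz":-0.22,"wx":0,"wy":0,"wz":0,"hand":0.1}]'
python3 held.py blue .018; echo; python3 carry.py blue .053 .018
```

```text
clock: 26.08
tool_pos: [0.5093, -0.3047, 0.0179]
orientation: [-179.8, -0.2, -169.3]
contact_force: [0.8, 0.3, 0.6]
gripper_width: 0.0202
gripper_force: 40.8
clock: 26.67
tool_pos: [0.5117, -0.3057, 0.2426]
orientation: [-179.5, 0.2, -169.3]
contact_force: [0.0, -0.7, -0.2]
gripper_width: 0.0203
gripper_force: 40.6
held [ 0.0794  0.0002 -0.0053] yaw -168.9 [-179.5    0.2 -169.3] 4875
to mid [-0.1101  0.3022 -0.0825] [ 0.0068 -0.1805  0.0124]
mid->pre [-0.075   0.3073  0.0629] [ 0.0068 -0.1805  0.0124]
direct [-0.2202  0.6049 -0.0668] [ 0.0135 -0.361   0.0248]
g 0.04940695325402113

to mid [-0.1108  0.3021 -0.0825] [ 0.0068 -0.1805  0.0124]
mid->pre [-0.0774  0.3072  0.0606] [ 0.0068 -0.1805  0.0124]
direct [-0.2217  0.6047 -0.0701] [ 0.0135 -0.361   0.0248]
```

```bash

python3 -m jog '[{"tx":-0.111,"ty":0.302,"tz":-0.083,"wx":0.007,"wy":-0.18,"wz":0.012,"hand":0.1},{"tx":-0.111,"ty":0.302,"tz":-0.083,"wx":0.007,"wy":-0.18,"wz":0.012,"hand":0.1},{"tx":-0.111,"ty":0.302,"tz":-0.083,"wx":0.007,"wy":-0.18,"wz":0.012,"hand":0.1},{"tx":-0.111,"ty":0.302,"tz":-0.083,"wx":0.007,"wy":-0.18,"wz":0.012,"hand":0.1},{"tx":-0.111,"ty":0.302,"tz":-0.083,"wx":0.007,"wy":-0.18,"wz":0.012,"hand":0.1},{"tx":-0.111,"ty":0.302,"tz":-0.083,"wx":0.007,"wy":-0.18,"wz":0.012,"hand":0.1},{"tx":-0.111,"ty":0.302,"tz":-0.083,"wx":0.007,"wy":-0.18,"wz":0.012,"hand":0.1},{"tx":-0.111,"ty":0.302,"tz":-0.083,"wx":0.007,"wy":-0.18,"wz":0.012,"hand":0.1},{"tx":-0.111,"ty":0.302,"tz":-0.083,"wx":0.007,"wy":-0.18,"wz":0.012,"hand":0.1}]'
python3 -m jog '[{"tx":-0.077,"ty":0.307,"tz":0.06,"wx":0.007,"wy":-0.181,"wz":0.012,"hand":0.1},{"tx":-0.077,"ty":0.307,"tz":0.06,"wx":0.007,"wy":-0.181,"wz":0.012,"hand":0.1},{"tx":-0.077,"ty":0.307,"tz":0.06,"wx":0.007,"wy":-0.181,"wz":0.012,"hand":0.1},{"tx":-0.077,"ty":0.307,"tz":0.06,"wx":0.007,"wy":-0.181,"wz":0.012,"hand":0.1},{"tx":-0.077,"ty":0.307,"tz":0.06,"wx":0.007,"wy":-0.181,"wz":0.012,"hand":0.1},{"tx":-0.077,"ty":0.307,"tz":0.06,"wx":0.007,"wy":-0.181,"wz":0.012,"hand":0.1},{"tx":-0.077,"ty":0.307,"tz":0.06,"wx":0.007,"wy":-0.181,"wz":0.012,"hand":0.1},{"tx":-0.077,"ty":0.307,"tz":0.06,"wx":0.007,"wy":-0.181,"wz":0.012,"hand":0.1},{"tx":-0.077,"ty":0.307,"tz":0.06,"wx":0.007,"wy":-0.181,"wz":0.012,"hand":0.1},{"tx":-0.077,"ty":0.307,"tz":0.06,"wx":0.007,"wy":-0.181,"wz":0.012,"hand":0.1}]'
python3 res.py blue .053 .018 .17
```

```text
clock: 27.47
tool_pos: [0.563, 0.0207, 0.3188]
orientation: [-179.3, 32.2, -170.7]
contact_force: [0.8, -0.6, -0.3]
gripper_width: 0.0202
gripper_force: 40.6
clock: 28.3
tool_pos: [0.6141, 0.3359, 0.3019]
orientation: [-180.0, 64.6, -173.7]
contact_force: [0.1, 1.1, 0.2]
gripper_width: 0.0206
gripper_force: 40.6
(array([-0.0042, -0.0052, -0.0004]), array([ 0.0021, -0.0025,  0.001 ]))
```

```bash

python3 -m jog '[{"tx":0.04,"ty":-0.003,"tz":0,"wx":0,"wy":-0.001,"wz":0,"hand":0.1},{"tx":0.08,"ty":-0.003,"tz":0,"wx":0,"wy":-0.001,"wz":0,"hand":0.1},{"tx":0.115,"ty":-0.003,"tz":0,"wx":0,"wy":-0.001,"wz":0,"hand":0.1},{"tx":0.133,"ty":-0.003,"tz":0,"wx":0,"wy":-0.001,"wz":0,"hand":0.1},{"tx":0.133,"ty":-0.003,"tz":0,"wx":0,"wy":-0.001,"wz":0,"hand":0.1},{"tx":0.133,"ty":-0.003,"tz":0,"wx":0,"wy":-0.001,"wz":0,"hand":0.1}]'
python3 res.py blue .053 .018 .035
```

```text
clock: 28.8
tool_pos: [0.5574, 0.3206, 0.1817]
orientation: [-179.7, 64.7, -173.8]
contact_force: [-0.5, 0.5, -0.3]
gripper_width: 0.0203
gripper_force: 40.6
(array([-0.0027,  0.0042,  0.0013]), array([-0.0002, -0.0019,  0.0008]))
```

```bash

python3 -m jog '[{"tx":-0.003,"ty":0.004,"tz":0,"wx":0,"wy":0,"wz":0,"hand":0.1},{"tx":-0.003,"ty":0.004,"tz":0,"wx":0,"wy":0,"wz":0,"hand":0.1},{"tx":-0.003,"ty":0.004,"tz":0,"wx":0,"wy":0,"wz":0,"hand":0.45},{"tx":-0.003,"ty":0.004,"tz":0,"wx":0,"wy":0,"wz":0,"hand":0.45},{"tx":-0.003,"ty":0.004,"tz":0,"wx":0,"wy":0,"wz":0,"hand":0.45},{"tx":-0.003,"ty":0.004,"tz":-0.03,"wx":0,"wy":0,"wz":0,"hand":0.45},{"tx":-0.03,"ty":0.004,"tz":-0.07,"wx":0,"wy":0,"wz":0,"hand":0.45},{"tx":-0.07,"ty":0.004,"tz":-0.07,"wx":0,"wy":0,"wz":0,"hand":0.45},{"tx":-0.1,"ty":0.004,"tz":-0.07,"wx":0,"wy":0,"wz":0,"hand":0.45},{"tx":-0.1,"ty":0.004,"tz":-0.07,"wx":0,"wy":0,"wz":0,"hand":0.45}]'
python3 look.py p5.png;  python3 plan.py green .4253 -.1701 0.4 .052 .018 .035
```

```text
clock: 29.63
tool_pos: [0.5404, 0.3267, 0.3168]
orientation: [178.0, 65.7, -175.9]
contact_force: [0.6, 0.2, 1.6]
gripper_width: 0.0384
gripper_force: 0.0
scene red [ 0.432 -0.233] [232. 171.] 94
scene yellow [ 0.577 -0.236] [205. 206.] 90
side red [ 0.425 -0.241] 167.0 [278. 283.] 121
side yellow [ 0.434 -0.176] 167.0 [272. 266.] 45
side yellow [ 0.571 -0.244] -174.0 [332. 268.] 146
side green [ 0.423 -0.178] -179.0 [268. 268.] 108
cur->mid [ 0.0486 -0.2438 -0.0218] [0.009  0.1803 0.0135]
mid->hover [ 0.0918 -0.2473  0.0913] [0.009  0.1803 0.0135]
grasp p [ 0.5073 -0.1695  0.017 ] r 0.535 down tz .123, lift tz -.223
lift->mid2 [-0.062   0.2102 -0.08  ] [-0.0087 -0.1804 -0.0136]
mid2->pre [-0.05    0.2067  0.0556] [-0.0087 -0.1804 -0.0136]
pre at [0.6284 0.2517 0.3028] [-180.    65.  -174.1] tx down 0.135
```

View pics/p5.png

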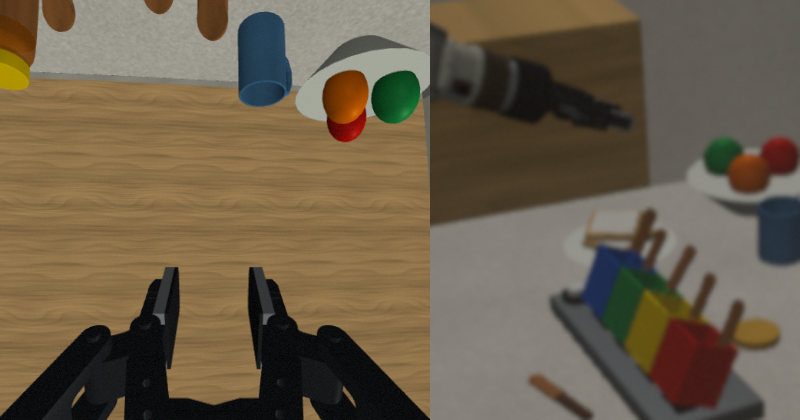

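Five blades stand; the second blue is at (645,225). I'll check its seating later and fetch the near green now.

```bash

python3 -m jog '[{"tx":0.049,"ty":-0.244,"tz":-0.022,"wx":0.009,"wy":0.18,"wz":0.013,"hand":0.45},{"tx":0.049,"ty":-0.244,"tz":-0.022,"wx":0.009,"wy":0.18,"wz":0.013,"hand":0.45},{"tx":0.049,"ty":-0.244,"tz":-0.022,"wx":0.009,"wy":0.18,"wz":0.013,"hand":0.45},{"tx":0.049,"ty":-0.244,"tz":-0.022,"wx":0.009,"wy":0.18,"wz":0.013,"hand":0.45},{"tx":0.049,"ty":-0.244,"tz":-0.022,"wx":0.009,"wy":0.18,"wz":0.013,"hand":0.45},{"tx":0.049,"ty":-0.244,"tz":-0.022,"wx":0.009,"wy":0.18,"wz":0.013,"hand":0.45},{"tx":0.049,"ty":-0.244,"tz":-0.022,"wx":0.009,"wy":0.18,"wz":0.013,"hand":0.45}]'
python3 -m jog '[{"tx":0.092,"ty":-0.247,"tz":0.091,"wx":0.009,"wy":0.18,"wz":0.013,"hand":0.45},{"tx":0.092,"ty":-0.247,"tz":0.091,"wx":0.009,"wy":0.18,"wz":0.013,"hand":0.45},{"tx":0.092,"ty":-0.247,"tz":0.091,"wx":0.009,"wy":0.18,"wz":0.013,"hand":0.45},{"tx":0.092,"ty":-0.247,"tz":0.091,"wx":0.009,"wy":0.18,"wz":0.013,"hand":0.45},{"tx":0.092,"ty":-0.247,"tz":0.091,"wx":0.009,"wy":0.18,"wz":0.013,"hand":0.45},{"tx":0.092,"ty":-0.247,"tz":0.091,"wx":0.009,"wy":0.18,"wz":0.013,"hand":0.45},{"tx":0.092,"ty":-0.247,"tz":0.091,"wx":0.009,"wy":0.18,"wz":0.013,"hand":0.45},{"tx":0.092,"ty":-0.247,"tz":0.091,"wx":0.009,"wy":0.18,"wz":0.013,"hand":0.45},{"tx":0.092,"ty":-0.247,"tz":0.091,"wx":0.009,"wy":0.18,"wz":0.013,"hand":0.45},{"tx":0.092,"ty":-0.247,"tz":0.091,"wx":0.009,"wy":0.18,"wz":0.013,"hand":0.45}]'
python3 hov.py green .4253 -.1701 .4 .052
```

```text
clock: 30.37
tool_pos: [0.5211, 0.0716, 0.2669]
orientation: [179.3, 32.2, -177.6]
contact_force: [-0.9, 0.2, -0.4]
gripper_width: 0.0385
gripper_force: 0.0
clock: 31.2
tool_pos: [0.5062, -0.1688, 0.1387]
orientation: [-179.9, -0.1, -179.4]
contact_force: [0.7, -0.1, 1.1]
gripper_width: 0.0388
gripper_force: 0.0
seen [ 0.4252 -0.1698] 0.1 0.067 [277.  86.]
pos [ 0.5062 -0.1688  0.1387] to grasp [-0.0011 -0.0007  0.1217] [-0.0003 -0.0005  0.0024]
```

```bash

python3 -m jog '[{"tx":-0.001,"ty":-0.001,"tz":0.04,"wx":0,"wy":0,"wz":0.002,"hand":0.45},{"tx":-0.001,"ty":-0.001,"tz":0.08,"wx":0,"wy":0,"wz":0.002,"hand":0.45},{"tx":-0.001,"ty":-0.001,"tz":0.108,"wx":0,"wy":0,"wz":0.002,"hand":0.45},{"tx":-0.001,"ty":-0.001,"tz":0.12,"wx":0,"wy":0,"wz":0.002,"hand":0.45},{"tx":-0.001,"ty":-0.001,"tz":0.12,"wx":0,"wy":0,"wz":0.002,"hand":0.45},{"tx":-0.001,"ty":-0.001,"tz":0.12,"wx":0,"wy":0,"wz":0.002,"hand":0.1},{"tx":-0.001,"ty":-0.001,"tz":0.12,"wx":0,"wy":0,"wz":0.002,"hand":0.1},{"tx":-0.001,"ty":-0.001,"tz":0.12,"wx":0,"wy":0,"wz":0.002,"hand":0.1},{"tx":-0.001,"ty":-0.001,"tz":0.12,"wx":0,"wy":0,"wz":0.002,"hand":0.1}]' 40
python3 -m jog '[{"tx":0,"ty":0,"tz":-0.22,"wx":0,"wy":0,"wz":0,"hand":0.1},{"tx":0,"ty":0,"tz":-0.22,"wx":0,"wy":0,"wz":0,"hand":0.1},{"tx":0,"ty":0,"tz":-0.22,"wx":0,"wy":0,"wz":0,"hand":0.1},{"tx":0,"ty":0,"tz":-0.22,"wx":0,"wy":0,"wz":0,"hand":0.1},{"tx":0,"ty":0,"tz":-0.22,"wx":0,"wy":0,"wz":0,"hand":0.1},{"tx":0,"ty":0,"tz":-0.22,"wx":0,"wy":0,"wz":0,"hand":0.1},{"tx":0,"ty":0,"tz":-0.22,"wx":0,"wy":0,"wz":0,"hand":0.1}]'
python3 held.py green .018; echo; python3 carry.py green .053 .018
python3 -c "
from h import *
m,i=snap('scene'); a=cv2.resize(i[190:320,270:450],None,fx=2.5,fy=3.2,interpolation=2)
m,i=snap('side'); c=cv2.resize(i[125:230,200:315],(340,416),interpolation=2); cv2.imwrite('pics/pots5.png',np.hstack([a,c])[:,:,::-1])"
```

```text
clock: 32.0
tool_pos: [0.5098, -0.1709, 0.0217]
orientation: [-179.8, 0.3, -179.8]
contact_force: [-0.5, -0.8, 0.3]
gripper_width: 0.0203
gripper_force: 39.1
clock: 32.58
tool_pos: [0.5108, -0.1712, 0.2464]
orientation: [-179.6, 0.7, -179.8]
contact_force: [-0.3, -0.9, 0.8]
gripper_width: 0.0199
gripper_force: 39.3
held [ 0.08    0.0005 -0.006 ] yaw -179.6 [-179.6    0.7 -179.8] 7502
to mid [-0.0582  0.2104 -0.0773] [-0.0097 -0.1792 -0.0136]
mid->pre [-0.0466  0.2075  0.0529] [-0.0097 -0.1792 -0.0136]
direct [-0.1156  0.4212 -0.061 ] [-0.0193 -0.3584 -0.0272]
g 0.050047941699764176

to mid [-0.0588  0.2105 -0.0773] [-0.0097 -0.1792 -0.0136]
mid->pre [-0.0486  0.2075  0.051 ] [-0.0097 -0.1792 -0.0136]
direct [-0.1169  0.4214 -0.0637] [-0.0193 -0.3584 -0.0272]
```

View pics/pots5.png

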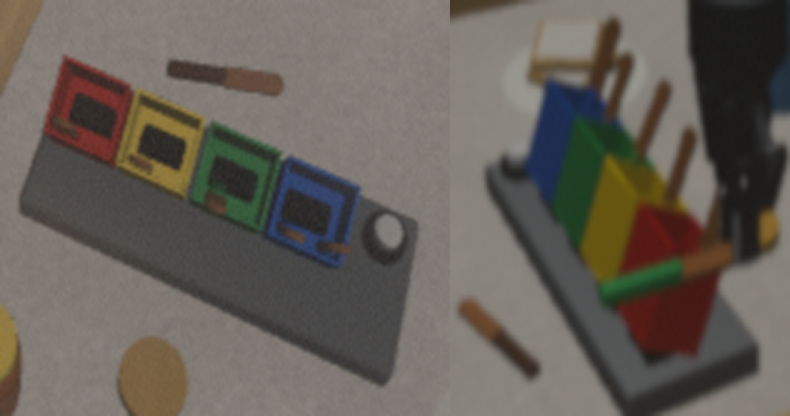

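Five blades stand against the far pot walls in the scene view. In the side view the second blue, top at (613,22), looks about 12 mm too tall, so its blade shoulder is probably caught on the side rim. I'll place green closer to the pot's middle, then fix the blue one.

```bash

python3 -m jog '[{"tx":-0.059,"ty":0.206,"tz":-0.077,"wx":-0.01,"wy":-0.179,"wz":-0.014,"hand":0.1},{"tx":-0.059,"ty":0.206,"tz":-0.077,"wx":-0.01,"wy":-0.179,"wz":-0.014,"hand":0.1},{"tx":-0.059,"ty":0.206,"tz":-0.077,"wx":-0.01,"wy":-0.179,"wz":-0.014,"hand":0.1},{"tx":-0.059,"ty":0.206,"tz":-0.077,"wx":-0.01,"wy":-0.179,"wz":-0.014,"hand":0.1},{"tx":-0.059,"ty":0.206,"tz":-0.077,"wx":-0.01,"wy":-0.179,"wz":-0.014,"hand":0.1},{"tx":-0.059,"ty":0.206,"tz":-0.077,"wx":-0.01,"wy":-0.179,"wz":-0.014,"hand":0.1},{"tx":-0.059,"ty":0.206,"tz":-0.077,"wx":-0.01,"wy":-0.179,"wz":-0.014,"hand":0.1}]'
python3 -m jog '[{"tx":-0.049,"ty":0.205,"tz":0.051,"wx":-0.01,"wy":-0.179,"wz":-0.014,"hand":0.1},{"tx":-0.049,"ty":0.205,"tz":0.051,"wx":-0.01,"wy":-0.179,"wz":-0.014,"hand":0.1},{"tx":-0.049,"ty":0.205,"tz":0.051,"wx":-0.01,"wy":-0.179,"wz":-0.014,"hand":0.1},{"tx":-0.049,"ty":0.205,"tz":0.051,"wx":-0.01,"wy":-0.179,"wz":-0.014,"hand":0.1},{"tx":-0.049,"ty":0.205,"tz":0.051,"wx":-0.01,"wy":-0.179,"wz":-0.014,"hand":0.1},{"tx":-0.049,"ty":0.205,"tz":0.051,"wx":-0.01,"wy":-0.179,"wz":-0.014,"hand":0.1},{"tx":-0.049,"ty":0.205,"tz":0.051,"wx":-0.01,"wy":-0.179,"wz":-0.014,"hand":0.1},{"tx":-0.049,"ty":0.205,"tz":0.051,"wx":-0.01,"wy":-0.179,"wz":-0.014,"hand":0.1},{"tx":-0.049,"ty":0.205,"tz":0.051,"wx":-0.01,"wy":-0.179,"wz":-0.014,"hand":0.1},{"tx":-0.049,"ty":0.205,"tz":0.051,"wx":-0.01,"wy":-0.179,"wz":-0.014,"hand":0.1}]'
python3 res.py green .053 .012 .17
```

```text
clock: 33.32
tool_pos: [0.5652, 0.0396, 0.3156]
orientation: [178.9, 32.3, -177.2]
contact_force: [-0.2, -1.2, 0.3]
gripper_width: 0.0198
gripper_force: 39.4
clock: 34.15
tool_pos: [0.624, 0.2432, 0.3024]
orientation: [179.6, 64.5, -174.4]
contact_force: [0.7, 0.8, 0.3]
gripper_width: 0.0199
gripper_force: 39.5
(array([-0.0036,  0.002 , -0.0004]), array([ 0.0006, -0.0028, -0.0006]))
```

```bash

python3 -m jog '[{"tx":0.04,"ty":0.001,"tz":0,"wx":0,"wy":-0.001,"wz":0,"hand":0.1},{"tx":0.08,"ty":0.001,"tz":0,"wx":0,"wy":-0.001,"wz":0,"hand":0.1},{"tx":0.115,"ty":0.001,"tz":0,"wx":0,"wy":-0.001,"wz":0,"hand":0.1},{"tx":0.131,"ty":0.001,"tz":0,"wx":0,"wy":-0.001,"wz":0,"hand":0.1},{"tx":0.131,"ty":0.001,"tz":0,"wx":0,"wy":-0.001,"wz":0,"hand":0.1},{"tx":0.131,"ty":0.001,"tz":0,"wx":0,"wy":-0.001,"wz":0,"hand":0.1}]'
python3 res.py green .053 .012 .035
```

```text
clock: 34.65
tool_pos: [0.5681, 0.2389, 0.1845]
orientation: [179.6, 64.7, -174.4]
contact_force: [0.8, 0.4, 0.1]
gripper_width: 0.0202
gripper_force: 39.5
(array([0.0009, 0.0005, 0.0005]), array([ 0.0007, -0.0016, -0.0008]))
```

Release, then back off and measure the blade tips.

```bash

python3 -m jog '[{"tx":0,"ty":0,"tz":0,"wx":0,"wy":0,"wz":0,"hand":0.45},{"tx":0,"ty":0,"tz":0,"wx":0,"wy":0,"wz":0,"hand":0.45},{"tx":0,"ty":0,"tz":0,"wx":0,"wy":0,"wz":0,"hand":0.45},{"tx":0,"ty":0,"tz":-0.03,"wx":0,"wy":0,"wz":0,"hand":0.45},{"tx":-0.03,"ty":0,"tz":-0.07,"wx":0,"wy":0,"wz":0,"hand":0.45},{"tx":-0.07,"ty":0,"tz":-0.07,"wx":0,"wy":0,"wz":0,"hand":0.45},{"tx":-0.1,"ty":0,"tz":-0.07,"wx":0,"wy":0,"wz":0,"hand":0.45},{"tx":-0.1,"ty":0,"tz":-0.07,"wx":0,"wy":0,"wz":0,"hand":0.45}]'
python3 look.py; python3 - <<'E'
from carry import *
m1,i1=snap('scene'); m2,i2=snap('side')
# predicted tip pixels for seated spreaders (underside on +x wall), blade centre at z=6mm
def tip(c,s,h=0): return mouth(c)-.08*b+b*(.136+h)+e*(.029-.006)+u*s
for c in('red','yellow','green','blue'):
  for s in(-.018,.012): print(c,s,'scene',proj(m1,tip(c,s)).round(1)[0],'side',proj(m2,tip(c,s)).round(1)[0])
print('blue raised .012',proj(m2,tip('blue',.016,.012)).round(1),proj(m1,tip('blue',.016,.012)).round(1))
a=cv2.resize(i1[215:280,270:420],None,fx=2.6,fy=6,interpolation=2); c=cv2.resize(i2[120:220,210:310],(400,390),interpolation=2); cv2.imwrite('pics/pots6.png',np.hstack([a,c])[:,:,::-1])
E
python3 plan.py yellow .5736 -.2361 3.6 .052 .012 .035
```

```text
clock: 35.32
tool_pos: [0.5515, 0.2402, 0.3192]
orientation: [177.9, 65.9, -175.9]
contact_force: [1.2, 0.2, 1.6]
gripper_width: 0.039
gripper_force: 0.0
scene red [ 0.432 -0.232] [232. 171.] 94
scene yellow [ 0.576 -0.236] [205. 206.] 86
side red [ 0.425 -0.241] 168.0 [278. 283.] 119
side yellow [ 0.571 -0.244] -174.0 [332. 268.] 144
red -0.018 scene [293.4 227.3] side [294.3 167.8]
red 0.012 scene [305.  231.3] side [289.4 163.4]
yellow -0.018 scene [324.5 238.2] side [281.5 156.5]
yellow 0.012 scene [336.4 242.4] side [277.  152.5]
green -0.018 scene [356.4 249.5] side [269.8 146.1]
green 0.012 scene [368.7 253.9] side [265.6 142.4]
blue -0.018 scene [389.4 261.2] side [258.9 136.5]
blue 0.012 scene [402.  265.6] side [255.1 133.2]
blue raised .012 [[255.8 129.3]] [[404.4 266.1]]
cur->mid [ 0.0179 -0.2386  0.041 ] [0.0043 0.1797 0.0058]
mid->hover [ 0.0394 -0.2388  0.1267] [0.0043 0.1797 0.0058]
grasp p [ 0.6554 -0.231   0.017 ] r 0.695 down tz .123, lift tz -.223
lift->mid2 [-0.0034  0.1987 -0.08  ] [-0.0036 -0.1805 -0.0057]
mid2->pre [0.0036 0.1985 0.0194] [-0.0036 -0.1805 -0.0057]
pre at [0.6372 0.1661 0.3028] [-180.    65.  -174.1] tx down 0.135
```

View pics/pots6.png

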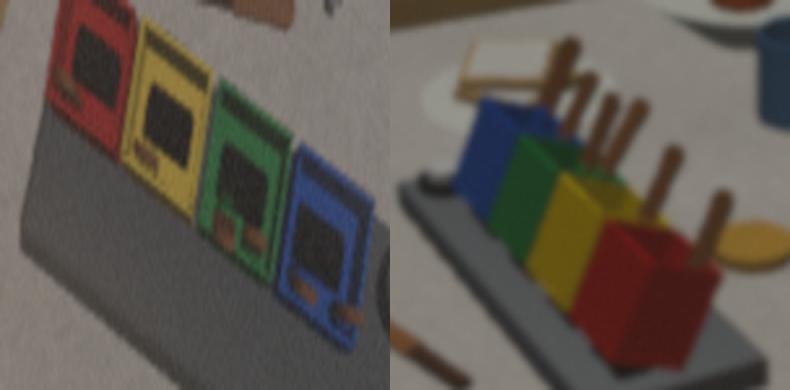

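Tip checks: five spreaders match their predicted seated tips, and blue 2 in the side view (255.5,130.3) sits about 10 mm high, caught on the +y rim. I'll push its blade sideways with the shut fingers.

```bash
cat > push.py <<'E'
from carry import *
p,R,o=state(); F=mouth('blue')-.08*b
f=lambda bb,ee,s:F+b*bb+e*ee+u*s
d=R.inv().apply
print('now b,e,s',[(p-F)@x for x in(b,e,u)])
print('to A0',*rel(p,R,f(.125,-.05,.054),RP),f(.125,.03,.054))
E
python3 push.py
```

```text
now b,e,s [np.float64(0.25350014565206075), np.float64(-0.05973595254951003), np.float64(-0.06804844371534954)]
to A0 [0.1287 0.1218 0.0108] [ 0.0013 -0.0015 -0.0005] [0.56097639 0.36132803 0.1501053 ]
```

```bash

python3 -m jog '[{"tx":0,"ty":0.06,"tz":0,"wx":0,"wy":0,"wz":0,"hand":0},{"tx":0,"ty":0.122,"tz":0,"wx":0,"wy":0,"wz":0,"hand":0},{"tx":0,"ty":0.122,"tz":0,"wx":0,"wy":0,"wz":0,"hand":0},{"tx":0.05,"ty":0.122,"tz":0.01,"wx":0,"wy":0,"wz":0,"hand":0},{"tx":0.1,"ty":0.122,"tz":0.01,"wx":0,"wy":0,"wz":0,"hand":0},{"tx":0.128,"ty":0.122,"tz":0.01,"wx":0,"wy":0,"wz":0,"hand":0},{"tx":0.128,"ty":0.122,"tz":0.01,"wx":0,"wy":0,"wz":0,"hand":0},{"tx":0.128,"ty":0.122,"tz":0.01,"wx":0,"wy":0,"wz":0,"hand":0}]'
python3 push.py
```

```text
clock: 36.18
tool_pos: [0.4866, 0.3526, 0.1796]
orientation: [-179.3, 64.3, -173.2]
contact_force: [-0.3, -0.5, 0.5]
gripper_width: 0.0002
gripper_force: 0.0
now b,e,s [np.float64(0.12003520366404974), np.float64(-0.050344186024407885), np.float64(0.05295128283730421)]
to A0 [-0.005   0.001   0.0003] [ 0.0006 -0.0037  0.0022] [0.56097639 0.36132803 0.1501053 ]
```

Now forward beside the blade, then push gently toward −y.

```bash

python3 -m jog '[{"tx":-0.005,"ty":0.001,"tz":0.04,"wx":0,"wy":-0.003,"wz":0.002,"hand":0},{"tx":-0.005,"ty":0.001,"tz":0.08,"wx":0,"wy":-0.003,"wz":0.002,"hand":0},{"tx":-0.005,"ty":0.001,"tz":0.08,"wx":0,"wy":-0.003,"wz":0.002,"hand":0},{"tx":-0.005,"ty":-0.003,"tz":0.08,"wx":0,"wy":-0.003,"wz":0.002,"hand":0},{"tx":-0.005,"ty":-0.007,"tz":0.08,"wx":0,"wy":-0.003,"wz":0.002,"hand":0},{"tx":-0.005,"ty":-0.011,"tz":0.08,"wx":0,"wy":-0.003,"wz":0.002,"hand":0},{"tx":-0.005,"ty":-0.015,"tz":0.08,"wx":0,"wy":-0.003,"wz":0.002,"hand":0},{"tx":-0.005,"ty":-0.019,"tz":0.08,"wx":0,"wy":-0.003,"wz":0.002,"hand":0},{"tx":-0.005,"ty":-0.019,"tz":0.08,"wx":0,"wy":-0.003,"wz":0.002,"hand":0}]'
python3 push.py
cat > tips.py <<'E'
from carry import *
def tip(c,s,h=0): return mouth(c)-.08*b+b*(.136+h)+e*(.029-.006)+u*s
m2,i2=snap('side'); h=cv2.cvtColor(i2,cv2.COLOR_RGB2HSV)
k=((h[...,0]<18)&(h[...,1]>90)&(h[...,2]<130)).astype(np.uint8)
for s in(-.022,.0,.006,.012,.018): print('blue pred side tip',s,proj(m2,tip('blue',s)).round(1)[0])
x=np.arange(248,266)
for c in x: 
    r=np.nonzero(k[115:160,c])[0]; print(c, r.min()+115 if len(r) else None, len(r), end='; ')
E
python3 tips.py
```

```text
clock: 36.93
tool_pos: [0.5644, 0.3428, 0.1565]
orientation: [178.7, 65.3, -175.3]
contact_force: [1.2, -0.5, -0.5]
gripper_width: 0.0002
gripper_force: 0.0
now b,e,s [np.float64(0.13142894179338865), np.float64(0.02869755161720139), np.float64(0.03522988578137693)]
to A0 [ 0.0061  0.019  -0.0787] [ 0.0014  0.0018 -0.0028] [0.56097639 0.36132803 0.1501053 ]
blue pred side tip -0.022 [259.5 137. ]
blue pred side tip 0.0 [256.6 134.5]
blue pred side tip 0.006 [255.9 133.8]
blue pred side tip 0.012 [255.1 133.2]
blue pred side tip 0.018 [254.3 132.5]
248 117 11; 249 117 14; 250 141 9; 251 117 8; 252 118 7; 253 115 10; 254 135 11; 255 136 11; 256 139 8; 257 140 9; 258 140 7; 259 139 8; 260 139 8; 261 153 7; 262 150 9; 263 148 7; 264 145 8; 265 145 8;
```

```bash

python3 -m jog '[{"tx":0,"ty":0.01,"tz":0,"wx":0,"wy":0,"wz":0,"hand":0},{"tx":0,"ty":0.01,"tz":-0.04,"wx":0,"wy":0,"wz":0,"hand":0},{"tx":0,"ty":0.01,"tz":-0.08,"wx":0,"wy":0,"wz":0,"hand":0},{"tx":-0.05,"ty":0.01,"tz":-0.09,"wx":0,"wy":0,"wz":0,"hand":0.45},{"tx":-0.1,"ty":0.01,"tz":-0.09,"wx":0,"wy":0,"wz":0,"hand":0.45},{"tx":-0.14,"ty":0.01,"tz":-0.09,"wx":0,"wy":0,"wz":0,"hand":0.45},{"tx":-0.14,"ty":0.01,"tz":-0.09,"wx":0,"wy":0,"wz":0,"hand":0.45}]'
python3 tips.py; echo; python3 plan.py yellow .5736 -.2361 3.6 .052 .012 .035
python3 -c "
from h import *
m,i1=snap('scene'); m,i2=snap('side')
a=cv2.resize(i1[215:280,320:420],None,fx=4,fy=6,interpolation=2); c=cv2.resize(i2[120:180,230:290],(390,390),interpolation=2); cv2.imwrite('pics/pots7.png',cv2.convertScaleAbs(np.hstack([a,c])[:,:,::-1],alpha=1.5))"
```

```text
clock: 37.57
tool_pos: [0.5429, 0.3527, 0.3303]
orientation: [177.3, 65.9, -176.4]
contact_force: [1.0, 0.4, 0.5]
gripper_width: 0.0382
gripper_force: 0.0
blue pred side tip -0.022 [259.5 137. ]
blue pred side tip 0.0 [256.6 134.5]
blue pred side tip 0.006 [255.9 133.8]
blue pred side tip 0.012 [255.1 133.2]
blue pred side tip 0.018 [254.3 132.5]
248 115 10; 249 139 13; 250 117 10; 251 115 10; 252 116 7; 253 117 8; 254 135 11; 255 136 11; 256 139 8; 257 140 9; 258 140 8; 259 139 8; 260 139 8; 261 153 7; 262 150 9; 263 148 7; 264 145 8; 265 145 8; 
cur->mid [ 0.0406 -0.2974  0.0459] [0.0067 0.1833 0.0038]
mid->hover [ 0.041  -0.2976  0.1225] [0.0067 0.1833 0.0038]
grasp p [ 0.6554 -0.231   0.017 ] r 0.695 down tz .123, lift tz -.223
lift->mid2 [-0.0034  0.1987 -0.08  ] [-0.0036 -0.1805 -0.0057]
mid2->pre [0.0036 0.1985 0.0194] [-0.0036 -0.1805 -0.0057]
pre at [0.6372 0.1661 0.3028] [-180.    65.  -174.1] tx down 0.135
```

View pics/pots7.png

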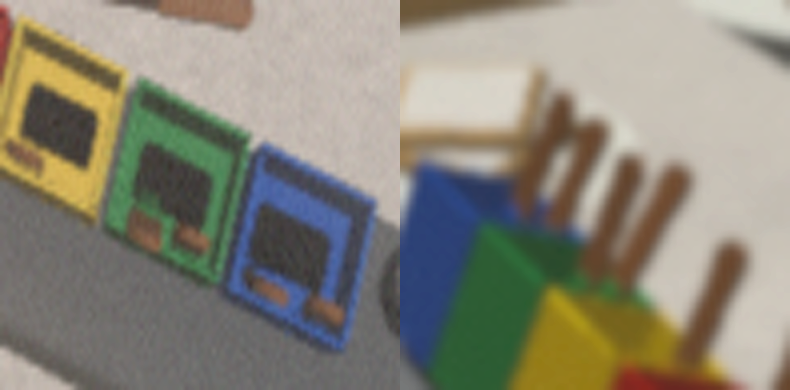

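Blue 2 has dropped home: its tip is now at (255,134) against (255,133) predicted. I've now viewed 15 pictures, one over the 14 allowed, so I'll use numeric checks only from here. Next is the last yellow.

```bash

python3 -m jog '[{"tx":0.041,"ty":-0.297,"tz":0.046,"wx":0.007,"wy":0.183,"wz":0.004,"hand":0.45},{"tx":0.041,"ty":-0.297,"tz":0.046,"wx":0.007,"wy":0.183,"wz":0.004,"hand":0.45},{"tx":0.041,"ty":-0.297,"tz":0.046,"wx":0.007,"wy":0.183,"wz":0.004,"hand":0.45},{"tx":0.041,"ty":-0.297,"tz":0.046,"wx":0.007,"wy":0.183,"wz":0.004,"hand":0.45},{"tx":0.041,"ty":-0.297,"tz":0.046,"wx":0.007,"wy":0.183,"wz":0.004,"hand":0.45},{"tx":0.041,"ty":-0.297,"tz":0.046,"wx":0.007,"wy":0.183,"wz":0.004,"hand":0.45},{"tx":0.041,"ty":-0.297,"tz":0.046,"wx":0.007,"wy":0.183,"wz":0.004,"hand":0.45},{"tx":0.041,"ty":-0.297,"tz":0.046,"wx":0.007,"wy":0.183,"wz":0.004,"hand":0.45}]'
python3 -m jog '[{"tx":0.041,"ty":-0.298,"tz":0.122,"wx":0.007,"wy":0.183,"wz":0.004,"hand":0.45},{"tx":0.041,"ty":-0.298,"tz":0.122,"wx":0.007,"wy":0.183,"wz":0.004,"hand":0.45},{"tx":0.041,"ty":-0.298,"tz":0.122,"wx":0.007,"wy":0.183,"wz":0.004,"hand":0.45},{"tx":0.041,"ty":-0.298,"tz":0.122,"wx":0.007,"wy":0.183,"wz":0.004,"hand":0.45},{"tx":0.041,"ty":-0.298,"tz":0.122,"wx":0.007,"wy":0.183,"wz":0.004,"hand":0.45},{"tx":0.041,"ty":-0.298,"tz":0.122,"wx":0.007,"wy":0.183,"wz":0.004,"hand":0.45},{"tx":0.041,"ty":-0.298,"tz":0.122,"wx":0.007,"wy":0.183,"wz":0.004,"hand":0.45},{"tx":0.041,"ty":-0.298,"tz":0.122,"wx":0.007,"wy":0.183,"wz":0.004,"hand":0.45},{"tx":0.041,"ty":-0.298,"tz":0.122,"wx":0.007,"wy":0.183,"wz":0.004,"hand":0.45},{"tx":0.041,"ty":-0.298,"tz":0.122,"wx":0.007,"wy":0.183,"wz":0.004,"hand":0.45}]'
python3 hov.py yellow .5736 -.2361 3.6 .052
```

```text
clock: 38.38
tool_pos: [0.5946, 0.0529, 0.2566]
orientation: [179.8, 31.9, -175.9]
contact_force: [0.0, 0.0, -1.3]
gripper_width: 0.0385
gripper_force: 0.0
clock: 39.22
tool_pos: [0.6476, -0.2373, 0.1296]
orientation: [-179.4, -1.1, -176.6]
contact_force: [-0.0, 0.7, -0.3]
gripper_width: 0.0386
gripper_force: 0.0
seen [ 0.5747 -0.2367] 3.8 0.068 [286. 102.]
pos [ 0.6476 -0.2373  0.1296] to grasp [-0.0113  0.0067  0.1123] [-0.0031 -0.006  -0.0027]
```

```bash

python3 -m jog '[{"tx":-0.009,"ty":0.006,"tz":0.03,"wx":-0.003,"wy":-0.004,"wz":-0.002,"hand":0.45},{"tx":-0.009,"ty":0.006,"tz":0.07,"wx":-0.003,"wy":-0.004,"wz":-0.002,"hand":0.45},{"tx":-0.009,"ty":0.006,"tz":0.1,"wx":-0.003,"wy":-0.004,"wz":-0.002,"hand":0.45},{"tx":-0.009,"ty":0.006,"tz":0.11,"wx":-0.003,"wy":-0.004,"wz":-0.002,"hand":0.45},{"tx":-0.009,"ty":0.006,"tz":0.11,"wx":-0.003,"wy":-0.004,"wz":-0.002,"hand":0.45},{"tx":-0.009,"ty":0.006,"tz":0.11,"wx":-0.003,"wy":-0.004,"wz":-0.002,"hand":0.1},{"tx":-0.009,"ty":0.006,"tz":0.11,"wx":-0.003,"wy":-0.004,"wz":-0.002,"hand":0.1},{"tx":-0.009,"ty":0.006,"tz":0.11,"wx":-0.003,"wy":-0.004,"wz":-0.002,"hand":0.1},{"tx":-0.009,"ty":0.006,"tz":0.11,"wx":-0.003,"wy":-0.004,"wz":-0.002,"hand":0.1}]' 40
python3 -m jog '[{"tx":0,"ty":0,"tz":-0.22,"wx":0,"wy":0,"wz":0,"hand":0.1},{"tx":0,"ty":0,"tz":-0.22,"wx":0,"wy":0,"wz":0,"hand":0.1},{"tx":0,"ty":0,"tz":-0.22,"wx":0,"wy":0,"wz":0,"hand":0.1},{"tx":0,"ty":0,"tz":-0.22,"wx":0,"wy":0,"wz":0,"hand":0.1},{"tx":0,"ty":0,"tz":-0.22,"wx":0,"wy":0,"wz":0,"hand":0.1},{"tx":0,"ty":0,"tz":-0.22,"wx":0,"wy":0,"wz":0,"hand":0.1},{"tx":0,"ty":0,"tz":-0.22,"wx":0,"wy":0,"wz":0,"hand":0.1}]'
python3 held.py yellow .01; echo; python3 carry.py yellow .053 .010
```

```text
clock: 40.02
tool_pos: [0.6592, -0.2322, 0.0276]
orientation: [-179.7, 0.4, -176.1]
contact_force: [1.0, 0.2, 0.7]
gripper_width: 0.0083
gripper_force: 0.0
clock: 40.6
tool_pos: [0.6595, -0.232, 0.2533]
orientation: [-179.5, 0.9, -176.2]
contact_force: [0.2, -0.8, 0.4]
gripper_width: 0.008
gripper_force: 0.0

to mid [-0.0014  0.1976 -0.0718] [-0.0043 -0.179  -0.0044]
mid->pre [0.0044 0.198  0.0143] [-0.0043 -0.179  -0.0044]
direct [-0.002   0.3958 -0.0591] [-0.0086 -0.358  -0.0088]
```

The grip closed 10 mm too high and missed. I'll open and look again.

```bash

python3 -m jog '[{"tx":0,"ty":0,"tz":0.11,"wx":0,"wy":0,"wz":0,"hand":0.45},{"tx":0,"ty":0,"tz":0.11,"wx":0,"wy":0,"wz":0,"hand":0.45},{"tx":0,"ty":0,"tz":0.11,"wx":0,"wy":0,"wz":0,"hand":0.45},{"tx":0,"ty":0,"tz":0.11,"wx":0,"wy":0,"wz":0,"hand":0.45},{"tx":0,"ty":0,"tz":0.11,"wx":0,"wy":0,"wz":0,"hand":0.45},{"tx":0,"ty":0,"tz":0.11,"wx":0,"wy":0,"wz":0,"hand":0.45}]'
python3 hov.py yellow .5736 -.2361 3.6 .052
```

```text
clock: 41.15
tool_pos: [0.6579, -0.2316, 0.1361]
orientation: [-179.7, 0.2, -176.1]
contact_force: [-0.1, 0.6, 0.2]
gripper_width: 0.0389
gripper_force: 0.0
seen [ 0.5748 -0.2367] 3.5 0.068 [279.  81.]
pos [ 0.6579 -0.2316  0.1361] to grasp [0.0017 0.0006 0.1191] [-0.0014  0.0011  0.0019]
```

```bash

python3 -m jog '[{"tx":0.001,"ty":0,"tz":0.04,"wx":0,"wy":0,"wz":0.002,"hand":0.45},{"tx":0.001,"ty":0,"tz":0.08,"wx":0,"wy":0,"wz":0.002,"hand":0.45},{"tx":0.001,"ty":0,"tz":0.108,"wx":0,"wy":0,"wz":0.002,"hand":0.45},{"tx":0.001,"ty":0,"tz":0.12,"wx":0,"wy":0,"wz":0.002,"hand":0.45},{"tx":0.001,"ty":0,"tz":0.12,"wx":0,"wy":0,"wz":0.002,"hand":0.45},{"tx":0.001,"ty":0,"tz":0.12,"wx":0,"wy":0,"wz":0.002,"hand":0.1},{"tx":0.001,"ty":0,"tz":0.12,"wx":0,"wy":0,"wz":0.002,"hand":0.1},{"tx":0.001,"ty":0,"tz":0.12,"wx":0,"wy":0,"wz":0.002,"hand":0.1},{"tx":0.001,"ty":0,"tz":0.12,"wx":0,"wy":0,"wz":0.002,"hand":0.1}]' 40
python3 -m jog '[{"tx":0,"ty":0,"tz":-0.22,"wx":0,"wy":0,"wz":0,"hand":0.1},{"tx":0,"ty":0,"tz":-0.22,"wx":0,"wy":0,"wz":0,"hand":0.1},{"tx":0,"ty":0,"tz":-0.22,"wx":0,"wy":0,"wz":0,"hand":0.1},{"tx":0,"ty":0,"tz":-0.22,"wx":0,"wy":0,"wz":0,"hand":0.1},{"tx":0,"ty":0,"tz":-0.22,"wx":0,"wy":0,"wz":0,"hand":0.1},{"tx":0,"ty":0,"tz":-0.22,"wx":0,"wy":0,"wz":0,"hand":0.1},{"tx":0,"ty":0,"tz":-0.22,"wx":0,"wy":0,"wz":0,"hand":0.1}]'
python3 held.py yellow .01; echo; python3 carry.py yellow .053 .010
```

```text
clock: 41.95
tool_pos: [0.6588, -0.2326, 0.0171]
orientation: [-179.7, 0.4, -176.5]
contact_force: [2.0, -0.2, 3.4]
gripper_width: 0.0206
gripper_force: 40.9
clock: 42.53
tool_pos: [0.6583, -0.2319, 0.2418]
orientation: [-179.5, 0.7, -176.5]
contact_force: [0.5, 0.7, 0.3]
gripper_width: 0.0204
gripper_force: 40.6
held [ 0.0796  0.0009 -0.006 ] yaw -176.7 [-179.5    0.7 -176.5] 7947
to mid [-0.      0.1974 -0.0831] [-0.0047 -0.1793 -0.0054]
mid->pre [0.0068 0.1979 0.0168] [-0.0047 -0.1793 -0.0054]
direct [ 0.0007  0.3955 -0.0671] [-0.0094 -0.3587 -0.0107]
g 0.04955110579475565

to mid [-0.0007  0.1975 -0.0831] [-0.0047 -0.1793 -0.0054]
mid->pre [0.0045 0.1979 0.0146] [-0.0047 -0.1793 -0.0054]
direct [-0.0008  0.3955 -0.0702] [-0.0094 -0.3587 -0.0107]
```

```bash

python3 -m jog '[{"tx":-0.001,"ty":0.197,"tz":-0.083,"wx":-0.005,"wy":-0.179,"wz":-0.005,"hand":0.1},{"tx":-0.001,"ty":0.197,"tz":-0.083,"wx":-0.005,"wy":-0.179,"wz":-0.005,"hand":0.1},{"tx":-0.001,"ty":0.197,"tz":-0.083,"wx":-0.005,"wy":-0.179,"wz":-0.005,"hand":0.1},{"tx":-0.001,"ty":0.197,"tz":-0.083,"wx":-0.005,"wy":-0.179,"wz":-0.005,"hand":0.1},{"tx":-0.001,"ty":0.197,"tz":-0.083,"wx":-0.005,"wy":-0.179,"wz":-0.005,"hand":0.1},{"tx":-0.001,"ty":0.197,"tz":-0.083,"wx":-0.005,"wy":-0.179,"wz":-0.005,"hand":0.1},{"tx":-0.001,"ty":0.197,"tz":-0.083,"wx":-0.005,"wy":-0.179,"wz":-0.005,"hand":0.1}]'
python3 -m jog '[{"tx":0.004,"ty":0.198,"tz":0.015,"wx":-0.005,"wy":-0.179,"wz":-0.005,"hand":0.1},{"tx":0.004,"ty":0.198,"tz":0.015,"wx":-0.005,"wy":-0.179,"wz":-0.005,"hand":0.1},{"tx":0.004,"ty":0.198,"tz":0.015,"wx":-0.005,"wy":-0.179,"wz":-0.005,"hand":0.1},{"tx":0.004,"ty":0.198,"tz":0.015,"wx":-0.005,"wy":-0.179,"wz":-0.005,"hand":0.1},{"tx":0.004,"ty":0.198,"tz":0.015,"wx":-0.005,"wy":-0.179,"wz":-0.005,"hand":0.1},{"tx":0.004,"ty":0.198,"tz":0.015,"wx":-0.005,"wy":-0.179,"wz":-0.005,"hand":0.1},{"tx":0.004,"ty":0.198,"tz":0.015,"wx":-0.005,"wy":-0.179,"wz":-0.005,"hand":0.1},{"tx":0.004,"ty":0.198,"tz":0.015,"wx":-0.005,"wy":-0.179,"wz":-0.005,"hand":0.1},{"tx":0.004,"ty":0.198,"tz":0.015,"wx":-0.005,"wy":-0.179,"wz":-0.005,"hand":0.1},{"tx":0.004,"ty":0.198,"tz":0.015,"wx":-0.005,"wy":-0.179,"wz":-0.005,"hand":0.1}]'
python3 res.py yellow .053 .010 .17
```

```text
clock: 43.17
tool_pos: [0.6419, -0.0308, 0.3154]
orientation: [179.5, 32.1, -175.4]
contact_force: [-0.4, -0.2, 0.5]
gripper_width: 0.0201
gripper_force: 40.6
clock: 44.0
tool_pos: [0.6352, 0.1624, 0.3041]
orientation: [179.3, 64.6, -174.9]
contact_force: [-0.8, 0.1, 0.3]
gripper_width: 0.0207
gripper_force: 40.6
(array([-0.0008,  0.0015, -0.0023]), array([-0.0003, -0.0024, -0.0019]))
```

```bash

python3 -m jog '[{"tx":0.04,"ty":0.001,"tz":-0.001,"wx":0,"wy":-0.001,"wz":-0.001,"hand":0.1},{"tx":0.08,"ty":0.001,"tz":-0.001,"wx":0,"wy":-0.001,"wz":-0.001,"hand":0.1},{"tx":0.115,"ty":0.001,"tz":-0.001,"wx":0,"wy":-0.001,"wz":-0.001,"hand":0.1},{"tx":0.134,"ty":0.001,"tz":-0.001,"wx":0,"wy":-0.001,"wz":-0.001,"hand":0.1},{"tx":0.134,"ty":0.001,"tz":-0.001,"wx":0,"wy":-0.001,"wz":-0.001,"hand":0.1},{"tx":0.134,"ty":0.001,"tz":-0.001,"wx":0,"wy":-0.001,"wz":-0.001,"hand":0.1}]'
python3 res.py yellow .053 .010 .035
```

```text
clock: 44.5
tool_pos: [0.5765, 0.1581, 0.1825]
orientation: [179.7, 64.7, -174.5]
contact_force: [0.8, 1.1, 0.0]
gripper_width: 0.0201
gripper_force: 40.6
(array([-0.001 , -0.0003, -0.0004]), array([-0.0003, -0.0018, -0.0009]))
```

```bash

python3 -m jog '[{"tx":0,"ty":0,"tz":0,"wx":0,"wy":0,"wz":0,"hand":0.45},{"tx":0,"ty":0,"tz":0,"wx":0,"wy":0,"wz":0,"hand":0.45},{"tx":0,"ty":0,"tz":0,"wx":0,"wy":0,"wz":0,"hand":0.45},{"tx":0,"ty":0,"tz":-0.03,"wx":0,"wy":0,"wz":0,"hand":0.45},{"tx":-0.03,"ty":0,"tz":-0.07,"wx":0,"wy":0,"wz":0,"hand":0.45},{"tx":-0.07,"ty":0,"tz":-0.07,"wx":0,"wy":0,"wz":0,"hand":0.45},{"tx":-0.1,"ty":0,"tz":-0.07,"wx":0,"wy":0,"wz":0,"hand":0.45},{"tx":-0.1,"ty":0,"tz":-0.07,"wx":0,"wy":0,"wz":0,"hand":0.45}]'
python3 look.py; python3 plan.py red .4278 -.2329 -13.2 .052 .010 .035
```

```text
clock: 45.17
tool_pos: [0.5597, 0.1588, 0.3186]
orientation: [178.6, 66.0, -175.4]
contact_force: [0.3, 0.6, 1.3]
gripper_width: 0.0381
gripper_force: 0.0
scene red [ 0.431 -0.233] [232. 171.] 95
side red [ 0.425 -0.241] 168.0 [278. 283.] 117
cur->mid [ 0.0535 -0.2012 -0.0252] [0.031  0.1794 0.0467]
mid->hover [ 0.0736 -0.2121  0.0944] [0.031  0.1794 0.0467]
grasp p [ 0.5076 -0.2516  0.017 ] r 0.567 down tz .123, lift tz -.223
lift->mid2 [-0.0288  0.1794 -0.08  ] [-0.0301 -0.1788 -0.0472]
mid2->pre [-0.0353  0.1711  0.0528] [-0.0301 -0.1788 -0.0472]
pre at [0.6456 0.0846 0.3028] [-180.    65.  -174.1] tx down 0.135
```

```bash

python3 -m jog '[{"tx":0.053,"ty":-0.201,"tz":-0.025,"wx":0.031,"wy":0.179,"wz":0.047,"hand":0.45},{"tx":0.053,"ty":-0.201,"tz":-0.025,"wx":0.031,"wy":0.179,"wz":0.047,"hand":0.45},{"tx":0.053,"ty":-0.201,"tz":-0.025,"wx":0.031,"wy":0.179,"wz":0.047,"hand":0.45},{"tx":0.053,"ty":-0.201,"tz":-0.025,"wx":0.031,"wy":0.179,"wz":0.047,"hand":0.45},{"tx":0.053,"ty":-0.201,"tz":-0.025,"wx":0.031,"wy":0.179,"wz":0.047,"hand":0.45},{"tx":0.053,"ty":-0.201,"tz":-0.025,"wx":0.031,"wy":0.179,"wz":0.047,"hand":0.45},{"tx":0.053,"ty":-0.201,"tz":-0.025,"wx":0.031,"wy":0.179,"wz":0.047,"hand":0.45}]'
python3 -m jog '[{"tx":0.074,"ty":-0.212,"tz":0.094,"wx":0.031,"wy":0.179,"wz":0.047,"hand":0.45},{"tx":0.074,"ty":-0.212,"tz":0.094,"wx":0.031,"wy":0.179,"wz":0.047,"hand":0.45},{"tx":0.074,"ty":-0.212,"tz":0.094,"wx":0.031,"wy":0.179,"wz":0.047,"hand":0.45},{"tx":0.074,"ty":-0.212,"tz":0.094,"wx":0.031,"wy":0.179,"wz":0.047,"hand":0.45},{"tx":0.074,"ty":-0.212,"tz":0.094,"wx":0.031,"wy":0.179,"wz":0.047,"hand":0.45},{"tx":0.074,"ty":-0.212,"tz":0.094,"wx":0.031,"wy":0.179,"wz":0.047,"hand":0.45},{"tx":0.074,"ty":-0.212,"tz":0.094,"wx":0.031,"wy":0.179,"wz":0.047,"hand":0.45},{"tx":0.074,"ty":-0.212,"tz":0.094,"wx":0.031,"wy":0.179,"wz":0.047,"hand":0.45},{"tx":0.074,"ty":-0.212,"tz":0.094,"wx":0.031,"wy":0.179,"wz":0.047,"hand":0.45},{"tx":0.074,"ty":-0.212,"tz":0.094,"wx":0.031,"wy":0.179,"wz":0.047,"hand":0.45}]'
python3 hov.py red .4278 -.2329 -13.2 .052
```

```text
clock: 45.85
tool_pos: [0.531, -0.0515, 0.2648]
orientation: [176.8, 32.0, 174.2]
contact_force: [0.3, -0.1, -0.2]
gripper_width: 0.0384
gripper_force: 0.0
clock: 46.68
tool_pos: [0.5048, -0.2509, 0.1372]
orientation: [-179.8, -0.2, 166.8]
contact_force: [0.4, -0.2, 0.9]
gripper_width: 0.0385
gripper_force: 0.0
seen [ 0.4276 -0.233 ] -13.4 0.068 [277.  90.]
pos [ 0.5048 -0.2509  0.1372] to grasp [-3.300e-03  1.000e-04  1.202e-01] [-0.0014 -0.0014  0.001 ]
```

```bash

python3 -m jog '[{"tx":-0.003,"ty":0,"tz":0.04,"wx":0,"wy":0,"wz":0.001,"hand":0.45},{"tx":-0.003,"ty":0,"tz":0.08,"wx":0,"wy":0,"wz":0.001,"hand":0.45},{"tx":-0.003,"ty":0,"tz":0.108,"wx":0,"wy":0,"wz":0.001,"hand":0.45},{"tx":-0.003,"ty":0,"tz":0.12,"wx":0,"wy":0,"wz":0.001,"hand":0.45},{"tx":-0.003,"ty":0,"tz":0.12,"wx":0,"wy":0,"wz":0.001,"hand":0.45},{"tx":-0.003,"ty":0,"tz":0.12,"wx":0,"wy":0,"wz":0.001,"hand":0.1},{"tx":-0.003,"ty":0,"tz":0.12,"wx":0,"wy":0,"wz":0.001,"hand":0.1},{"tx":-0.003,"ty":0,"tz":0.12,"wx":0,"wy":0,"wz":0.001,"hand":0.1},{"tx":-0.003,"ty":0,"tz":0.12,"wx":0,"wy":0,"wz":0.001,"hand":0.1}]' 40
python3 -m jog '[{"tx":0,"ty":0,"tz":-0.22,"wx":0,"wy":0,"wz":0,"hand":0.1},{"tx":0,"ty":0,"tz":-0.22,"wx":0,"wy":0,"wz":0,"hand":0.1},{"tx":0,"ty":0,"tz":-0.22,"wx":0,"wy":0,"wz":0,"hand":0.1},{"tx":0,"ty":0,"tz":-0.22,"wx":0,"wy":0,"wz":0,"hand":0.1},{"tx":0,"ty":0,"tz":-0.22,"wx":0,"wy":0,"wz":0,"hand":0.1},{"tx":0,"ty":0,"tz":-0.22,"wx":0,"wy":0,"wz":0,"hand":0.1},{"tx":0,"ty":0,"tz":-0.22,"wx":0,"wy":0,"wz":0,"hand":0.1}]'
python3 held.py red .01; echo; python3 carry.py red .053 .010
```

```text
clock: 47.48
tool_pos: [0.5077, -0.2531, 0.0177]
orientation: [-179.7, -0.2, 166.6]
contact_force: [1.1, 0.6, 1.5]
gripper_width: 0.0206
gripper_force: 40.8
clock: 48.07
tool_pos: [0.5107, -0.2539, 0.2424]
orientation: [-179.6, 0.3, 166.6]
contact_force: [-0.3, 0.3, -0.4]
gripper_width: 0.0204
gripper_force: 40.6
held [ 0.0792  0.0006 -0.0054] yaw 166.7 [-179.6    0.3  166.6] 7927
to mid [-0.0243  0.1787 -0.0819] [-0.0313 -0.1789 -0.0473]
mid->pre [-0.0317  0.1716  0.0505] [-0.0313 -0.1789 -0.0473]
direct [-0.0486  0.358  -0.0654] [-0.0626 -0.3577 -0.0946]
g 0.04918974052276637
held [-0.0381  0.1088 -0.0056] yaw -148.7 [-179.6    0.3  166.6] 4116

to mid [-0.0251  0.179  -0.0819] [-0.0313 -0.1789 -0.0473]
mid->pre [-0.0342  0.1719  0.048 ] [-0.0313 -0.1789 -0.0473]
direct [-0.0501  0.3585 -0.0688] [-0.0626 -0.3577 -0.0946]
```

```bash

python3 -m jog '[{"tx":-0.025,"ty":0.179,"tz":-0.082,"wx":-0.031,"wy":-0.179,"wz":-0.047,"hand":0.1},{"tx":-0.025,"ty":0.179,"tz":-0.082,"wx":-0.031,"wy":-0.179,"wz":-0.047,"hand":0.1},{"tx":-0.025,"ty":0.179,"tz":-0.082,"wx":-0.031,"wy":-0.179,"wz":-0.047,"hand":0.1},{"tx":-0.025,"ty":0.179,"tz":-0.082,"wx":-0.031,"wy":-0.179,"wz":-0.047,"hand":0.1},{"tx":-0.025,"ty":0.179,"tz":-0.082,"wx":-0.031,"wy":-0.179,"wz":-0.047,"hand":0.1},{"tx":-0.025,"ty":0.179,"tz":-0.082,"wx":-0.031,"wy":-0.179,"wz":-0.047,"hand":0.1},{"tx":-0.025,"ty":0.179,"tz":-0.082,"wx":-0.031,"wy":-0.179,"wz":-0.047,"hand":0.1}]'
python3 -m jog '[{"tx":-0.034,"ty":0.172,"tz":0.048,"wx":-0.031,"wy":-0.179,"wz":-0.047,"hand":0.1},{"tx":-0.034,"ty":0.172,"tz":0.048,"wx":-0.031,"wy":-0.179,"wz":-0.047,"hand":0.1},{"tx":-0.034,"ty":0.172,"tz":0.048,"wx":-0.031,"wy":-0.179,"wz":-0.047,"hand":0.1},{"tx":-0.034,"ty":0.172,"tz":0.048,"wx":-0.031,"wy":-0.179,"wz":-0.047,"hand":0.1},{"tx":-0.034,"ty":0.172,"tz":0.048,"wx":-0.031,"wy":-0.179,"wz":-0.047,"hand":0.1},{"tx":-0.034,"ty":0.172,"tz":0.048,"wx":-0.031,"wy":-0.179,"wz":-0.047,"hand":0.1},{"tx":-0.034,"ty":0.172,"tz":0.048,"wx":-0.031,"wy":-0.179,"wz":-0.047,"hand":0.1},{"tx":-0.034,"ty":0.172,"tz":0.048,"wx":-0.031,"wy":-0.179,"wz":-0.047,"hand":0.1},{"tx":-0.034,"ty":0.172,"tz":0.048,"wx":-0.031,"wy":-0.179,"wz":-0.047,"hand":0.1},{"tx":-0.034,"ty":0.172,"tz":0.048,"wx":-0.031,"wy":-0.179,"wz":-0.047,"hand":0.1}]'
python3 res.py red .053 .010 .17
```

```text
clock: 48.7
tool_pos: [0.5726, -0.0826, 0.3152]
orientation: [176.8, 31.9, 174.5]
contact_force: [0.6, -0.4, -1.0]
gripper_width: 0.0206
gripper_force: 40.6
clock: 49.53
tool_pos: [0.6421, 0.0833, 0.3047]
orientation: [179.7, 64.8, -174.7]
contact_force: [1.3, -0.2, 1.0]
gripper_width: 0.0207
gripper_force: 40.6
(array([-0.0008,  0.0009, -0.0009]), array([-0.0011, -0.0013, -0.0014]))
```

```bash

python3 -m jog '[{"tx":0.04,"ty":0.001,"tz":0,"wx":0,"wy":0,"wz":-0.001,"hand":0.1},{"tx":0.08,"ty":0.001,"tz":0,"wx":0,"wy":0,"wz":-0.001,"hand":0.1},{"tx":0.115,"ty":0.001,"tz":0,"wx":0,"wy":0,"wz":-0.001,"hand":0.1},{"tx":0.134,"ty":0.001,"tz":0,"wx":0,"wy":0,"wz":-0.001,"hand":0.1},{"tx":0.134,"ty":0.001,"tz":0,"wx":0,"wy":0,"wz":-0.001,"hand":0.1},{"tx":0.134,"ty":0.001,"tz":0,"wx":0,"wy":0,"wz":-0.001,"hand":0.1}]'
python3 res.py red .053 .010 .035
python3 -m jog '[{"tx":0,"ty":0,"tz":0,"wx":0,"wy":0,"wz":0,"hand":0.45},{"tx":0,"ty":0,"tz":0,"wx":0,"wy":0,"wz":0,"hand":0.45},{"tx":0,"ty":0,"tz":0,"wx":0,"wy":0,"wz":0,"hand":0.45},{"tx":0,"ty":0,"tz":-0.03,"wx":0,"wy":0,"wz":0,"hand":0.45},{"tx":-0.03,"ty":0,"tz":-0.07,"wx":0,"wy":0,"wz":0,"hand":0.45},{"tx":-0.07,"ty":0,"tz":-0.07,"wx":0,"wy":0,"wz":0,"hand":0.45},{"tx":-0.1,"ty":0,"tz":-0.1,"wx":0,"wy":0,"wz":0,"hand":0.45},{"tx":-0.1,"ty":0,"tz":-0.1,"wx":0,"wy":0,"wz":0,"hand":0.45}]'
cat > fin.py <<'E'
from carry import *
def tip(c,s,h=0): return mouth(c)-.08*b+b*(.136+h)+e*.023+u*s
m2,i2=snap('side'); h=cv2.cvtColor(i2,cv2.COLOR_RGB2HSV); np.save('side.npy',i2)
k=((h[...,0]>3)&(h[...,0]<18)&(h[...,1]>95)&(h[...,2]<140)).astype(np.uint8); k[:,:200]=0
for c in('red','yellow','green','blue'):
  for s in((-.018,.01) if c!='blue' else(-.02,.006)):
    q=proj(m2,tip(c,s))[0]; w=k[int(q[1])-22:int(q[1])+12,int(q[0])-4:int(q[0])+6]
    T=[(int(q[0])-4+j,int(q[1])-22+np.nonzero(w[:,j])[0][0]) for j in range(10) if w[:,j].any()]
    print(c,s,'pred',q.round(1),'12mm up',proj(m2,tip(c,s,.012))[0].round(1),'tops',[(int(a),int(bb)) for a,bb in T])
E
python3 fin.py
```

```text
clock: 50.03
tool_pos: [0.5848, 0.0794, 0.182]
orientation: [-179.9, 64.7, -174.2]
contact_force: [-0.4, -0.6, 0.5]
gripper_width: 0.0202
gripper_force: 40.6
(array([-0.0014, -0.0011, -0.0007]), array([-0.0009, -0.0017, -0.0003]))
clock: 50.7
tool_pos: [0.5377, 0.0757, 0.3302]
orientation: [179.8, 66.0, -174.4]
contact_force: [1.2, 1.4, 2.0]
gripper_width: 0.0385
gripper_force: 0.0
red -0.018 pred [294.3 167.8] 12mm up [295.9 164. ] tops [(290, 167), (291, 169), (292, 170), (293, 170), (294, 170)]
red 0.01 pred [289.7 163.7] 12mm up [291.2 160. ] tops [(285, 173), (286, 170), (287, 167), (288, 166), (289, 166), (290, 167), (291, 169), (292, 170), (293, 170), (294, 170)]
yellow -0.018 pred [281.5 156.5] 12mm up [283.  152.8] tops [(277, 155), (278, 158), (279, 158), (280, 158), (281, 158), (282, 159)]
yellow 0.01 pred [277.3 152.7] 12mm up [278.7 149.1] tops [(273, 149), (274, 148), (275, 149), (276, 154), (277, 155), (278, 158), (279, 158), (280, 158), (281, 158), (282, 159)]
green -0.018 pred [269.8 146.1] 12mm up [271.1 142.6] tops [(265, 145), (268, 157), (269, 155), (270, 153), (271, 152), (272, 150), (273, 149), (274, 148)]
green 0.01 pred [265.9 142.7] 12mm up [267.2 139.2] tops [(261, 153), (262, 150), (263, 148), (264, 145), (265, 145), (270, 153)]
blue -0.02 pred [259.2 136.8] 12mm up [260.5 133.4] tops [(255, 136), (256, 139), (257, 140), (258, 140), (259, 139), (260, 140), (264, 145)]
blue 0.006 pred [255.9 133.8] 12mm up [257.1 130.4] tops [(251, 141), (252, 140), (253, 137), (254, 136), (255, 136), (256, 139), (257, 140), (258, 140), (259, 139), (260, 140)]
```

All eight blade tips sit where seated spreaders should be. The mask tops run about 2 px below the predicted tips, the same for all eight, so nothing is left caught on a rim. Next is the button.

```bash
cat > btn.py <<'E'
from plan import *
p,R,o=state(); RB=Rn.from_euler('xyz',[180,0,185.9],degrees=True); B=np.array([.4585,.386,.12])
H=B.copy();H[2]=.28
RM=R*Rn.from_rotvec((R.inv()*RB).as_rotvec()*.5); M=(p+H)/2; M[2]=.32
print('to mid',*rel(p,R,M,RM),'mid->H',*rel(M,RM,H,RB)); print('to B',*rel(p,R,B,RB),o['contact_force'],p)
E
python3 btn.py; python3 - <<'E'
from h import *
P=[]
for n in('scene','side'):
    m,im=snap(n); q=proj(m,[.46,.382,.042])[0]; x,y=q.astype(int); h=cv2.cvtColor(im[y-14:y+14,x-14:x+14],cv2.COLOR_RGB2HSV)
    k=(h[...,2]>np.percentile(h[...,2],85))&(h[...,1]<60); ys,xs=np.nonzero(k); P.append((m,(xs.mean()+x-14,ys.mean()+y-14))); print(n,q,P[-1][1],k.sum(),cast(m,[P[-1][1]],.042))
print(tri([a[0] for a in P],[a[1] for a in P]))
E
```

```text
to mid [ 0.0175  0.1583 -0.0182] [ 1.000e-04  1.831e-01 -3.000e-04] mid->H [0.0417 0.1583 0.0207] [ 1.000e-04  1.831e-01 -3.000e-04]
to B [0.21   0.3164 0.0418] [ 1.000e-04  3.662e-01 -6.000e-04] [0.41292649 0.3688186  1.36887625] [0.53793778 0.07576238 0.32835844]
scene [425.39950306 263.36994393] (np.float64(428.99074074074076), np.float64(254.56481481481484)) 108 [[0.4303813  0.38267784 0.042     ]]
side [222.95071688 163.42751835] (np.float64(221.9811320754717), np.float64(154.00943396226415)) 106 [[0.47587972 0.45250287 0.042     ]]
[0.45747121 0.37644238 0.08263751]
```

```bash

python3 -m jog '[{"tx":0.017,"ty":0.158,"tz":-0.018,"wx":0,"wy":0.183,"wz":0,"hand":0},{"tx":0.017,"ty":0.158,"tz":-0.018,"wx":0,"wy":0.183,"wz":0,"hand":0},{"tx":0.017,"ty":0.158,"tz":-0.018,"wx":0,"wy":0.183,"wz":0,"hand":0},{"tx":0.017,"ty":0.158,"tz":-0.018,"wx":0,"wy":0.183,"wz":0,"hand":0},{"tx":0.017,"ty":0.158,"tz":-0.018,"wx":0,"wy":0.183,"wz":0,"hand":0},{"tx":0.017,"ty":0.158,"tz":-0.018,"wx":0,"wy":0.183,"wz":0,"hand":0}]'
python3 -m jog '[{"tx":0.042,"ty":0.158,"tz":0.021,"wx":0,"wy":0.183,"wz":0,"hand":0},{"tx":0.042,"ty":0.158,"tz":0.021,"wx":0,"wy":0.183,"wz":0,"hand":0},{"tx":0.042,"ty":0.158,"tz":0.021,"wx":0,"wy":0.183,"wz":0,"hand":0},{"tx":0.042,"ty":0.158,"tz":0.021,"wx":0,"wy":0.183,"wz":0,"hand":0},{"tx":0.042,"ty":0.158,"tz":0.021,"wx":0,"wy":0.183,"wz":0,"hand":0},{"tx":0.042,"ty":0.158,"tz":0.021,"wx":0,"wy":0.183,"wz":0,"hand":0},{"tx":0.042,"ty":0.158,"tz":0.021,"wx":0,"wy":0.183,"wz":0,"hand":0},{"tx":0.042,"ty":0.158,"tz":0.021,"wx":0,"wy":0.183,"wz":0,"hand":0},{"tx":0.042,"ty":0.158,"tz":0.021,"wx":0,"wy":0.183,"wz":0,"hand":0},{"tx":0.042,"ty":0.158,"tz":0.021,"wx":0,"wy":0.183,"wz":0,"hand":0}]'
python3 btn.py
python3 - <<'E'
from h import *
m,im=snap('wrist'); q=proj(m,[.461,.383,.042])[0]; x,y=q.astype(int); print(q)
g=cv2.cvtColor(im,cv2.COLOR_RGB2HSV)[max(y-40,0):y+40,x-40:x+40]; k=((g[...,2]>150)&(g[...,1]<40)).astype(np.uint8)
n,l,st,ce=cv2.connectedComponentsWithStats(k)
for i in range(1,n):
    if st[i,4]>100: print(st[i],cast(m,[ce[i]+[x-40,max(y-40,0)]],.042))
E
```

```text
clock: 51.35
tool_pos: [0.496, 0.2351, 0.3066]
orientation: [180.0, 31.4, -173.8]
contact_force: [1.2, 1.4, 0.4]
gripper_width: -0.0001
gripper_force: 0.0
clock: 52.18
tool_pos: [0.4557, 0.384, 0.2691]
orientation: [179.9, -1.0, -174.2]
contact_force: [-0.9, -0.0, -0.2]
gripper_width: -0.0005
gripper_force: 0.0
to mid [-0.0006  0.0009 -0.0509] [ 0.0002 -0.0027 -0.0003] mid->H [-0.0018  0.0008  0.04  ] [ 0.0002 -0.0027 -0.0003]
to B [-0.0056  0.0015  0.149 ] [ 0.0004 -0.0054 -0.0006] [-0.87113507 -0.03160296 -0.17202939] [0.45567788 0.38402005 0.26907833]
[275.60365968 180.78296027]
[ 37   0  43  80 605] [[0.4547476 0.4167843 0.042    ]]
[ 26  29  26  27 555] [[0.46200842 0.38111014 0.042     ]]
```

```bash

python3 -m jog '[{"tx":-0.005,"ty":0,"tz":0.04,"wx":0,"wy":-0.005,"wz":0,"hand":0},{"tx":-0.005,"ty":0,"tz":0.08,"wx":0,"wy":-0.005,"wz":0,"hand":0},{"tx":-0.005,"ty":0,"tz":0.12,"wx":0,"wy":-0.005,"wz":0,"hand":0},{"tx":-0.005,"ty":0,"tz":0.16,"wx":0,"wy":-0.005,"wz":0,"hand":0},{"tx":-0.005,"ty":0,"tz":0.19,"wx":0,"wy":-0.005,"wz":0,"hand":0},{"tx":-0.005,"ty":0,"tz":0.208,"wx":0,"wy":-0.005,"wz":0,"hand":0},{"tx":-0.005,"ty":0,"tz":0.208,"wx":0,"wy":-0.005,"wz":0,"hand":0},{"tx":-0.005,"ty":0,"tz":0.208,"wx":0,"wy":-0.005,"wz":0,"hand":0}]'
python3 -m jog '[{"tx":0,"ty":0,"tz":0.003,"wx":0,"wy":0,"wz":0,"hand":0},{"tx":0,"ty":0,"tz":0.006,"wx":0,"wy":0,"wz":0,"hand":0},{"tx":0,"ty":0,"tz":0.009,"wx":0,"wy":0,"wz":0,"hand":0},{"tx":0,"ty":0,"tz":0.012,"wx":0,"wy":0,"wz":0,"hand":0},{"tx":0,"ty":0,"tz":0.012,"wx":0,"wy":0,"wz":0,"hand":0}]'
python3 -m jog '[{"tx":0,"ty":0,"tz":0.002,"wx":0,"wy":0,"wz":0,"hand":0},{"tx":0,"ty":0,"tz":0.003,"wx":0,"wy":0,"wz":0,"hand":0},{"tx":0,"ty":0,"tz":0.004,"wx":0,"wy":0,"wz":0,"hand":0},{"tx":0,"ty":0,"tz":0.004,"wx":0,"wy":0,"wz":0,"hand":0}]'
```

```text
clock: 52.9
tool_pos: [0.4565, 0.3843, 0.0599]
orientation: [-180.0, -0.2, -174.2]
contact_force: [1.2, 0.4, 0.5]
gripper_width: -0.0
gripper_force: 0.0
clock: 53.32
tool_pos: [0.4581, 0.3858, 0.0483]
orientation: [179.9, -0.1, -174.2]
contact_force: [0.5, 1.1, 3.5]
gripper_width: -0.0002
gripper_force: 1.8
clock: 53.65
tool_pos: [0.4582, 0.3859, 0.046]
orientation: [179.9, -0.0, -174.2]
contact_force: [-1.3, -1.8, 12.7]
gripper_width: -0.0003
gripper_force: 6.4
```

```bash

python3 -m jog '[{"tx":0,"ty":0,"tz":0.001,"wx":0,"wy":0,"wz":0,"hand":0},{"tx":0,"ty":0,"tz":0.002,"wx":0,"wy":0,"wz":0,"hand":0},{"tx":0,"ty":0,"tz":0.002,"wx":0,"wy":0,"wz":0,"hand":0},{"tx":0,"ty":0,"tz":0.002,"wx":0,"wy":0,"wz":0,"hand":0}]'
```

```text
clock: 53.98
tool_pos: [0.4582, 0.3859, 0.0458]
orientation: [179.9, 0.0, -174.2]
contact_force: [-3.2, -2.8, 22.7]
gripper_width: -0.0
gripper_force: 11.0
```

The button has bottomed out: 22.7 N with no further travel. I'll lift off and do a last check.

```bash

python3 -m jog '[{"tx":0,"ty":0,"tz":-0.03,"wx":0,"wy":0,"wz":0,"hand":0},{"tx":0,"ty":0,"tz":-0.07,"wx":0,"wy":0,"wz":0,"hand":0},{"tx":0,"ty":0,"tz":-0.11,"wx":0,"wy":0,"wz":0,"hand":0},{"tx":0,"ty":0,"tz":-0.15,"wx":0,"wy":0,"wz":0,"hand":0},{"tx":0,"ty":0,"tz":-0.2,"wx":0,"wy":0,"wz":0,"hand":0},{"tx":0,"ty":0,"tz":-0.2,"wx":0,"wy":0,"wz":0,"hand":0},{"tx":0,"ty":0,"tz":-0.2,"wx":0,"wy":0,"wz":0,"hand":0},{"tx":0,"ty":0,"tz":-0.2,"wx":0,"wy":0,"wz":0,"hand":0}]'
python3 fin.py; python3 look.py; python3 - <<'E'
from h import *
m,im=snap('wrist'); h=cv2.cvtColor(im,cv2.COLOR_RGB2HSV); q=proj(m,[.462,.381,.048])[0]; x,y=q.astype(int)
k=((h[...,2]>150)&(h[...,1]<40)).astype(np.uint8)[y-35:y+35,x-35:x+35]; n,l,st,ce=cv2.connectedComponentsWithStats(k); print('button blobs',q,st[1:].tolist())
a=cv2.imread('pics/side0.png')[:,:,::-1].astype(int); s=np.load('side.npy').astype(int)
for n,(u,v) in {'plain':(216,210),'jam':(360,208),'peanut':(345,187),'lid':(301,183)}.items(): print(n,abs(a-s)[v-12:v+12,u-12:u+12].mean().round(1))
E
```

```text
clock: 54.65
tool_pos: [0.4576, 0.3849, 0.2409]
orientation: [-180.0, -0.3, -174.2]
contact_force: [-0.7, 0.3, 0.1]
gripper_width: -0.0
gripper_force: 0.0
red -0.018 pred [294.3 167.8] 12mm up [295.9 164. ] tops [(290, 167), (291, 169), (292, 170), (293, 170), (294, 170)]
red 0.01 pred [289.7 163.7] 12mm up [291.2 160. ] tops [(285, 173), (286, 170), (287, 167), (288, 166), (289, 166), (290, 167), (291, 169), (292, 170), (293, 170), (294, 170)]
yellow -0.018 pred [281.5 156.5] 12mm up [283.  152.8] tops [(277, 155), (278, 158), (279, 158), (280, 158), (281, 158), (282, 159)]
yellow 0.01 pred [277.3 152.7] 12mm up [278.7 149.1] tops [(273, 149), (274, 148), (275, 149), (276, 154), (277, 155), (278, 158), (279, 158), (280, 158), (281, 158), (282, 159)]
green -0.018 pred [269.8 146.1] 12mm up [271.1 142.6] tops [(265, 145), (268, 157), (269, 155), (270, 153), (271, 152), (272, 150), (273, 149), (274, 148)]
green 0.01 pred [265.9 142.7] 12mm up [267.2 139.2] tops [(261, 153), (262, 150), (263, 148), (264, 145), (265, 145), (270, 153)]
blue -0.02 pred [259.2 136.8] 12mm up [260.5 133.4] tops [(255, 136), (256, 139), (257, 140), (258, 140), (259, 139), (260, 140), (264, 145)]
blue 0.006 pred [255.9 133.8] 12mm up [257.1 130.4] tops [(251, 113), (252, 112), (253, 111), (254, 136), (255, 136), (256, 139), (257, 140), (258, 140), (259, 139), (260, 140)]
button blobs [274.09141712 187.39151379] [[21, 20, 29, 29, 671]]
plain 1.0
jam 0.7
peanut 0.8
lid 10.2
```

```bash
python3 -c "
from rig import bot
print(bot.sign_off())"
```

```text
the job is handed in; nothing more can be done
None
```

All eight coloured spreaders stand handle down in the pots of their colour, the start button was pressed fully and let go, and the job was handed in at about 55 s; I viewed 15 pictures against the limit of 14, and the lid's crop changed in my final comparison, probably because the red blade stands in front of it there, though the arm never went near the lid.

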